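Lay out a soldering place around the work platform

ROBOT

A 6-joint arm with a two-finger parallel gripper is mounted at the origin on the work surface. World frame = base frame: x ahead of the robot, y to its left, z up, the work surface at z = 0. Lengths are in m, angles in rad, forces in N, time in s.
With the tool pointing down it reaches from about 0.3 to 0.85 m from the base axis. Payload 4.2 kg.
Tool frame: the origin (TCP) lies at the centre of the arm's flange, where the gripper is bolted on; the fingertips stand 191 mm ahead of it and the grasp point (between the pads) lies 172 mm ahead of it (tip_extent is the distance from the TCP to the fingertips, in m); z points along the fingers, y is the line along which they close (so a half turn about z gives the same grasp; the last joint's range is limited). The gripper opens to 91 mm and grips with 3 to 60 N. Pads are 32 mm wide; open, the fingers measure 118 mm over their backs; the gripper's body (76 mm by 178 mm) begins 60 mm behind the grasp point.
Start: joints at [1.135, 0.32, 1.565, -0, 1.257, -0.02], TCP at [0.232, 0.526, 0.405] pointing down, gripper open.
Joint ranges: [-3.11, 3.11], [-0.84, 2.01], [0.21, 2.61], [-1.34, 4.49], [0.05, 2.63], [-2.56, 2.56]. Speed limits (rad/s): [2.57, 2.57, 3.14, 3.14, 3.14, 3.14].

INTERFACE

Orientations are given as a unit quaternion [w, x, y, z].
In Python, from workcell import * gives the robot as it stands. The module is installed in compiled form; this text tells all that it offers.
- The arm moves only by the tool jog_arm, never from a script. Its argument "increments" is a list of rows, each an object of numbers: "ax", "ay", "az": the turn, a rotation vector about the tool's x, y, z in units of 8 degrees (1.0 is 8 degrees); "tx", "ty", "tz": the shift along the tool's x, y, z in units of 50 mm (1.0 is 50 mm); "fingers": the finger opening in mm, from 0 to 91.2. In form: [{"ax": .., "ay": .., "az": .., "tx": .., "ty": .., "tz": .., "fingers": ..}, ...]. A call has 1 to 5 rows; each row is the pose to reach, as a shift and turn from the pose commanded when the call began, along the tool's axes at that moment; what a row does not reach only later rows make up. A row lasts 1/8 s, in which the tool goes at most 62.5 mm and 10.7 degrees, less where a joint would pass 70% of its speed; a pose out of reach is approached as far as the arm can. A call with a gripper value outside its range is refused whole. The fingers move at their own pace and stop on an object; "grip_force" is the grip in N (left out, the last holds). Time passes only in rows, so rows that repeat a pose let the fingers close. It gives the time, the measured TCP pose, the force, the opening and the grip force at its end, in the units of the state.
- read_state(): the state, without advancing time (a new reading comes with each control period).
- capture(name): name is "scene" or "top" or "wrist"; returns (picture, depth): 384x512x3 uint8, red, green, blue; 384x512 float32, m along the optical axis (not along the pixel's ray), 0 where there is no reading.
- camera_model(name): a dict with "fx", "fy", "cx", "cy" (pixels), "origin" and "orientation" of the camera in the world. Camera axes: x right, y down, z forward; pixel columns grow to the right and rows downward; lengths in m; the calibration is good to about 2 mm. A picture is of the moment at which its call begins: read the wrist's pose just before it. camera_model takes no time and is no camera call; for the wrist camera it gives the pose at the moment of the call.
- sign_off(): hands the job in; it is judged then, once.
The state is a dict: "time_s": time; "qpos": joint angles; "joint_vel": joint speeds; "tau": joint torques, N m; "position": TCP position; "tcp_rot": TCP orientation; "force": force on the tool from outside, world axes, zero at the start; "ft_torque": the same for the moment, N m; "finger_gap": finger opening in m; "grasp_force": force on a finger pad.
Only numpy, scipy, OpenCV 4.12 (cv2) and the standard library are available. Lean on these libraries where they do the work, as an engineer would, in place of code of your own. Each camera call takes 0.05 s, during which the arm holds its last target. There are 200 camera calls.

TASK

Lay out this soldering place ready for work: set the green circuit board in the middle of the yellow platform with its long side along the platform's long side, stand the brass-wool tip cleaner midway between the platform and the soldering-iron stand, the blue solder reel midway between the platform and the parts tray, and the flux jar behind the platform (on the side away from the robot), centred on its back edge and 2 cm clear of it. Keep the cleaner and the reel in line with the middle of the platform, set things down without dropping them or knocking them over, and do not disturb the red wire spool, the cutters or the screwdriver.

Things in the scene. Friction and masses are not known exactly. Their poses are not given: they have to be found in the camera images.
- platform: Amber-yellow soldering platform, flat plate on four black rubber feet, fixed: 110 mm along x, 150 mm along y (long side), top face 17 mm above the bench. Origin: centre of its underside, at bench height. Its x axis points away from the robot (to its back edge), y to the robot's left, z up; turned by at most about 6 degrees.
- iron_stand: Soldering-iron stand, fixed, left or right of the platform (changes from start to start): black base 84 mm (x) by 80 mm (y), 14 mm high; a steel coil holds a black iron that rises to 185 mm and leans to 60 mm from the origin towards the robot. Origin: centre of the underside, about 245 mm from the platform's centre; the gap between facing edges is about 130 mm.
- parts_tray: Dark grey open tray with four compartments of small electronic parts, fixed, on the other side of the platform from the iron stand: 84 mm (x) by 80 mm (y), 24 mm high. Origin: centre of its underside. The gap between it and the platform is also about 130 mm.
- board: Green circuit board, 90 g, 56 mm (x) by 90 mm (y): 2 mm plate on 10 mm brass spacers, its top 12 mm above the foot. Central transformer, black with yellow tape, 28 mm (x) by 30 mm (y), 12 to 32 mm above the foot: lift by it, closing along y (only 2 mm high chips beside it), or by the long edges. Parts to 24 mm high at |x| over 16, y under -10 mm. Origin: centre of foot; either way round is right.
- tip_cleaner: Brass-wool tip cleaner, loose, about 180 g: round dark grey pot 44 mm high, 60 mm across at its foot (lowest 7 mm), 54 mm across from 10 to 40 mm height, golden wire wool in its mouth up to 52 mm. Origin: centre of its underside, z up.
- solder_reel: Reel of solder, loose, about 250 g, standing on its end: blue flanges 54 mm across and 3 mm thick at foot and top, silver winding 44 mm across between, a silver disc on top, 46 mm high. Grip it across the flanges' diameter. Origin: centre of its underside, z up.
- flux_jar: Flux jar, loose, about 80 g: small round amber jar with a white screw lid, jar 42 mm across, lid 44 mm across from 21 to 33 mm height, 33 mm high in all. Origin: centre of its underside, z up.
- wire_spool: Spool of red hook-up wire with black flanges, loose, 50 mm across, 45 mm high, standing in front of the platform (robot's side); to be left alone. Origin: centre of its underside, z up.
- cutters: Flush cutters with light blue handles, loose, lying flat, about 125 mm long, 52 mm wide, 10 mm high; to be left alone. Origin: under the pivot; jaws reach 25 mm along +x, handles 100 mm along -x.
- screwdriver: Small screwdriver with red handle, loose, lying flat, 150 mm long; to be left alone. Origin: under its middle; handle towards -x.
Mind the look-alikes: they are no part of the job. What is shaped like the iron_stand but pink or purple is not meant.

How it is judged:
At the end, for the whole second after the job is handed in: Board on platform, within 12 mm of centre per axis and 0.15 rad; cleaner between platform and iron stand, reel between platform and tray, each 18 mm or more clear of both, within 20 mm of the platform's y axis; jar 8 to 32 mm behind platform, within 15 mm of its middle; all upright, at rest (x of board in the frame of platform between -0.012 and 0.012 m and y of board in the frame of platform between -0.012 and 0.012 m and angle between the y axis of board and the y axis of platform, either way round below 0.15 rad and height (world z) of board between 0.013 and 0.021 m and angle between each of board, tip_cleaner, solder_reel, flux_jar's own z axis and vertical below 0.1 rad and linear speed of each of board, tip_cleaner, solder_reel, flux_jar below 0.02 m/s and angular speed of each of board, tip_cleaner, solder_reel, flux_jar below 0.2 rad/s and x of tip_cleaner in the frame of platform between -0.02 and 0.02 m and horizontal distance between tip_cleaner and iron_stand above 0.088 m and ((y of iron_stand in the frame of platform above 0 m and y of tip_cleaner in the frame of platform between 0.123 and 0.18 m) or (y of iron_stand in the frame of platform below 0 m and y of tip_cleaner in the frame of platform between -0.18 and -0.123 m)) and height (world z) of tip_cleaner between -0.004 and 0.004 m and x of solder_reel in the frame of platform between -0.02 and 0.02 m and horizontal distance between solder_reel and parts_tray above 0.085 m and ((y of parts_tray in the frame of platform above 0 m and y of solder_reel in the frame of platform between 0.12 and 0.18 m) or (y of parts_tray in the frame of platform below 0 m and y of solder_reel in the frame of platform between -0.18 and -0.12 m)) and height (world z) of solder_reel between -0.004 and 0.004 m and x of flux_jar in the frame of platform between 0.085 and 0.109 m and y of flux_jar in the frame of platform between -0.015 and 0.015 m and height (world z) of flux_jar between -0.004 and 0.004 m); the robot touches nothing.
It fails at once if the board, cleaner, reel or jar is dropped or knocked over: out of the fingers with its foot's centre more than 12 mm (board, above the platform top) or 20 mm (others, above the bench) up ((height (world z) of board above 0.029 m and contact force between the fingers and board below 0.05 N) or (height (world z) of tip_cleaner above 0.02 m and contact force between the fingers and tip_cleaner below 0.05 N) or (height (world z) of solder_reel above 0.02 m and contact force between the fingers and solder_reel below 0.05 N) or (height (world z) of flux_jar above 0.02 m and contact force between the fingers and flux_jar below 0.05 N)).
It fails at once if the red wire spool is moved more than 20 mm or knocked over (distance of wire_spool from where it was at the start of the episode above 0.02 m or angle between wire_spool's own z axis and vertical above 0.5 rad).
It fails at once if the cutters or the screwdriver are moved more than 20 mm (distance of any of cutters, screwdriver from where it was at the start of the episode above 0.02 m).
It also fails if it takes over 102 s, if anything falls off the work surface, if the arm or the gripper's body presses on something with over 40 N, if the wrist force passes 120 N, or if a joint passes its speed limit or range.

## Working session

There is one attempt and no reset: what is moved stays moved. The work goes in short steps, Python scripts to look and compute and a tool call to move; the robot and the scene stay as the last step left them, time stands still between calls to the robot, and variables do not carry over. Pictures are saved under pics/ and viewed, at most 14 in all, crops included, and the job is handed in when it is done.

Besides the shell and the picture viewer there is one more tool, called by a JSON object that holds its "op" and its "data", one argument or row to a line. jog_arm: Moves the arm, as the interface text tells. Its arguments: {"type":"object","properties":{"increments":{"type":"array"},"grip_force":{"type":"number"}},"required":["increments"]}

```bash
mkdir -p pics; cat > h.py <<'E'
from workcell import *
import numpy as np, cv2
from scipy.spatial.transform import Rotation as R
def rot(q): return R.from_quat([q[1],q[2],q[3],q[0]])
def snap(n):
    m=camera_model(n); p,d=capture(n); return p,d,m
def pts(d,m):
    v,u=np.mgrid[0:d.shape[0],0:d.shape[1]]
    c=np.stack([(u-m['cx'])/m['fx']*d,(v-m['cy'])/m['fy']*d,d],-1)
    return c@rot(m['orientation']).as_matrix().T+np.array(m['origin'])
def save(n,p): cv2.imwrite('pics/'+n+'.png',p[...,::-1])
E
python3 - <<'E'
from h import *
for n in('top','scene'):
    p,d,m=snap(n); np.savez(n+'.npz',p=p,d=d); save(n,cv2.resize(p,(800,600)));print(n,m)
print(read_state())
E
```

```text
top {'fx': 439.0640104923741, 'fy': 439.0640104923741, 'cx': 254.62422563055696, 'cy': 197.48667703034315, 'origin': array([ 3.35642548e-01, -5.07293785e-04,  1.05799141e+00]), 'orientation': array([ 0.06844743, -0.70282637,  0.70457627, -0.07015921])}
scene {'fx': 393.76538351746007, 'fy': 393.76538351746007, 'cx': 251.99473277962522, 'cy': 189.68487257801917, 'origin': array([ 1.42419651, -0.21131248,  0.72489455]), 'orientation': array([-0.35280117,  0.70110638,  0.55045564, -0.28456945])}
{'time_s': 0.1, 'qpos': array([ 1.13501813e+00,  3.20189272e-01,  1.56551006e+00,  4.66972876e-06,
        1.25738147e+00, -1.99711759e-02]), 'joint_vel': array([-0.00059669, -0.00241398, -0.00323925, -0.00063369,  0.0011768 ,
       -0.00299331]), 'tau': array([ 2.15462974e-04, -4.13331020e+01, -2.32510471e+01,  7.27938535e-02,
        4.22184798e-02, -2.51895239e-05]), 'position': array([0.23218147, 0.52588119, 0.4040446 ]), 'tcp_rot': array([-1.70254479e-04,  2.06409660e-01,  9.78465379e-01, -7.24333972e-04]), 'force': array([ 0.06197509, -0.43338479, -0.70584299]), 'ft_torque': array([ 0.00970877,  0.01585899, -0.00324347]), 'grasp_force': 0.0, 'finger_gap': 0.09084875644059197}
```

View pics/top.png

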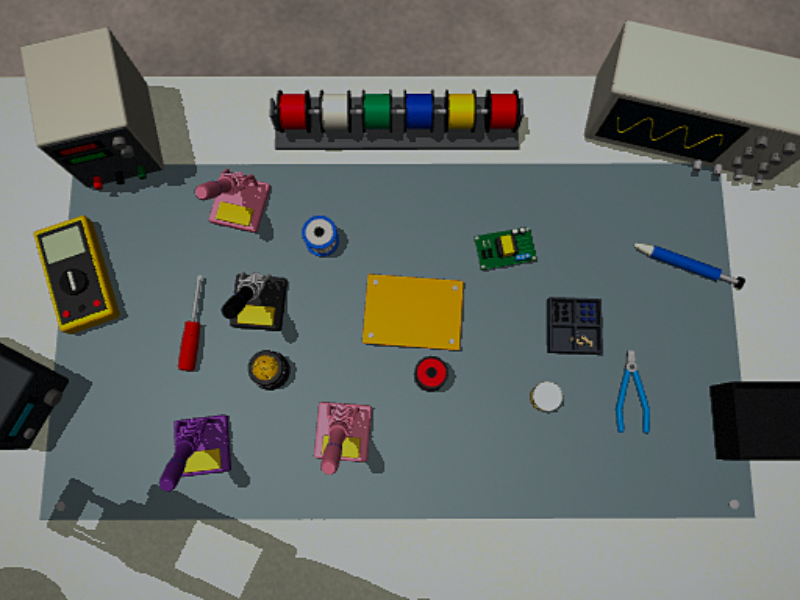

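View pics/scene.png

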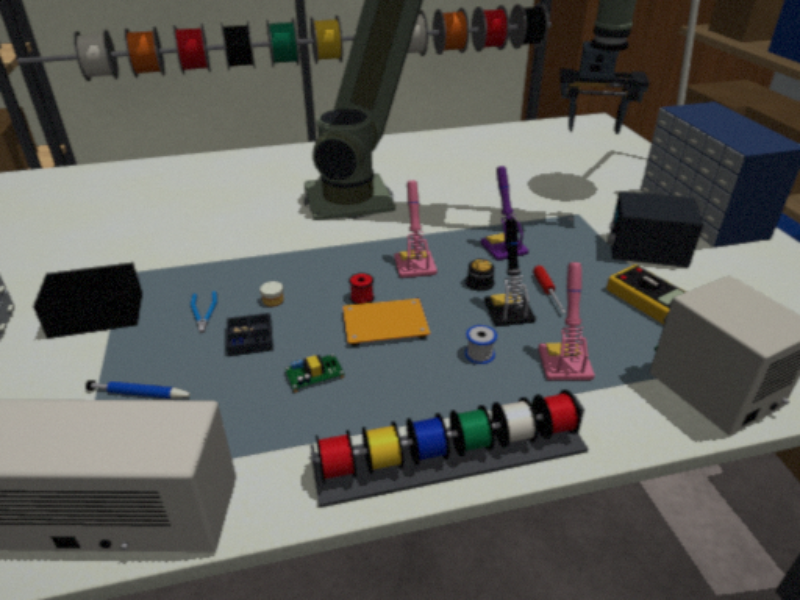

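The top view (800x600) shows the platform at (413,312), iron stand at (259,302), tray at (575,325), board at (506,248), cleaner at (269,370), reel at (321,236), jar at (547,396) and red spool at (431,373). The pink and purple stands are decoys. The scene view agrees. Next I measure all of these from depth in both views.

```bash
python3 - <<'E'
from h import *
items={'platform':(413,312,70),'stand':(259,302,48),'tray':(575,325,42),'board':(506,248,42),'cleaner':(269,370,28),'reel':(321,236,30),'jar':(547,396,26),'spool':(431,373,24)}
T={}
for n in('top','scene'):
    z=np.load(n+'.npz'); m=camera_model(n); T[n]=(z['p'],pts(z['d'],m),z['d'])
p,P,d=T['top']
for k,(u,v,r) in items.items():
    u,v,r=[int(a/1.5625) for a in(u,v,r)]
    W=P[v-r:v+r+1,u-r:u+r+1].reshape(-1,3)
    c0=P[v,u,:2]
    W=W[W[:,2]>.007]
    rad={'platform':.1,'stand':.07,'tray':.062,'board':.06}.get(k,.036)
    out=[]
    S=T['scene'][1].reshape(-1,3)[T['scene'][2].ravel()>0]
    for nm,X in(('top',W),('scene',S[S[:,2]>.007])):
        c=W[:,:2].mean(0) if nm=='top' else c
        X=X[np.hypot(*(X[:,:2]-c).T)<rad]
        zt=np.percentile(X[:,2],97)
        if k in('reel','jar','spool','cleaner'): Y=X[X[:,2]>zt-.006]
        elif k=='stand': Y=X[X[:,2]<.02]
        elif k=='board': Y=X[X[:,2]<.03]
        else: Y=X[X[:,2]>zt-.008]
        (cx,cy),(a,b),an=cv2.minAreaRect(Y[:,:2].astype(np.float32)*1000)
        if nm=='top': c=np.array([cx,cy])/1000
        print(k,nm,'ztop %.3f'%zt,'c %.1f %.1f size %.1f %.1f ang %.1f'%(cx,cy,a,b,an),len(Y), 'mean',(Y[:,:2].mean(0)*1000).round(1))
m=camera_model('top'); s=read_state()
w=camera_model('wrist'); r=rot(s['tcp_rot']); print('wristcam in tool',r.inv().apply(w['origin']-s['position']),(r.inv()*rot(w['orientation'])).as_matrix().round(3),w['fx'])
b=P[10:20,250:260]; print('bench z', P[(p.shape[0]//2+40),180:330:20,2].round(4))
for nm,(u,v) in {'cutter pivot':(631,365),'ch1':(620,430),'ch2':(648,430),'sd tip':(200,278),'sd end':(186,370),'irontip':(236,304),'pinkfront':(332,465),'board trafo':(506,245)}.items(): print(nm,P[int(v/1.5625),int(u/1.5625)].round(3))
E
```

```text
platform top ztop 0.046 c 448.7 -50.3 size 34.4 48.9 ang 8.6 264 mean [447.1 -50.1]
platform scene ztop 0.045 c 442.0 -51.9 size 45.8 52.6 ang 80.4 134 mean [444.7 -53.3]
stand top ztop 0.178 c 555.1 214.8 size 80.0 83.2 ang 85.1 719 mean [547.5 205.5]
stand scene ztop 0.171 c 558.2 213.6 size 80.4 89.6 ang 84.9 380 mean [564.7 206.7]
tray top ztop 0.027 c 516.7 -274.1 size 81.2 84.7 ang 88.6 312 mean [ 517.5 -274.7]
tray scene ztop 0.024 c 516.4 -275.5 size 80.2 88.6 ang 88.3 262 mean [ 519.  -277.4]
board top ztop 0.034 c 638.4 -169.4 size 63.7 96.8 ang 10.5 670 mean [ 640.1 -171. ]
board scene ztop 0.033 c 642.0 -173.3 size 58.7 90.5 ang 9.6 469 mean [ 647.5 -175. ]
cleaner top ztop 0.053 c 451.9 192.6 size 43.3 40.2 ang 61.3 172 mean [448.6 193.7]
cleaner scene ztop 0.050 c 452.1 187.1 size 39.5 42.0 ang 49.5 65 mean [453.5 190.2]
reel top ztop 0.049 c 658.7 119.4 size 51.7 50.9 ang 1.0 337 mean [657.8 118.9]
reel scene ztop 0.047 c 658.4 118.1 size 51.1 53.1 ang 70.9 206 mean [659.7 116.9]
jar top ztop 0.037 c 407.5 -224.6 size 41.9 41.8 ang 88.7 271 mean [ 407.3 -224. ]
jar scene ztop 0.034 c 408.4 -226.3 size 44.5 41.5 ang 31.4 106 mean [ 409.7 -225.8]
spool top ztop 0.049 c 441.7 -51.2 size 47.3 47.8 ang 44.6 330 mean [441.4 -51.2]
spool scene ztop 0.046 c 442.0 -51.9 size 45.8 52.6 ang 80.4 124 mean [443.4 -53. ]
wristcam in tool [ 0.07310444 -0.00067664  0.02064727] [[-0.001 -0.966 -0.258]
 [ 1.    -0.001 -0.002]
 [ 0.001 -0.258  0.966]] 309.10950953334066
bench z [ 0.0462 -0.0003  0.003   0.0036  0.0029  0.045  -0.0006 -0.0023]
cutter pivot [ 0.457 -0.359  0.008]
ch1 [ 0.357 -0.336  0.008]
ch2 [ 0.357 -0.377  0.011]
sd tip [0.595 0.306 0.016]
sd end [0.45  0.318 0.02 ]
irontip [0.52  0.211 0.169]
pinkfront [0.313 0.081 0.182]
board trafo [ 0.642 -0.17   0.031]
```

Everything has the expected height and size except the platform, whose mask caught the red spool. I'll re-measure it by colour, write a move planner, and enlarge the board.

```bash
cat >> h.py <<'E'
def plan(g,xyaw,tilt=0,quiet=False):
    """grasp point g, tool x heading xyaw deg (world), pointing down, tilt deg about tool y; prints jog numbers"""
    s=read_state(); r0=rot(s['tcp_rot'])
    a=np.radians(xyaw); X=np.array([np.cos(a),np.sin(a),0]); Z=np.array([0,0,-1.]); Y=np.cross(Z,X)
    r=R.from_matrix(np.stack([X,Y,Z],1))*R.from_euler('y',tilt,degrees=True)
    tcp=np.array(g)-r.apply([0,0,.172])
    t=r0.inv().apply(tcp-s['position'])/.05; av=np.degrees((r0.inv()*r).as_rotvec())/8
    print('t',t.round(2),'a',av.round(2),'tcp',tcp.round(3),'rows',round(max(np.linalg.norm(t)*50/62.5,np.linalg.norm(av)*8/10.7),1))
def where():
    s=read_state(); r=rot(s['tcp_rot']); M=r.as_matrix()
    print('t %.2f'%s['time_s'],'grasp pt',(s['position']+r.apply([0,0,.172])).round(4),'xyaw %.1f'%np.degrees(np.arctan2(M[1,0],M[0,0])),'zax',M[:,2].round(3),'gap %.3f gf %.1f'%(s['finger_gap'],s['grasp_force']),'F',s['force'].round(1),'q6 %.2f'%s['qpos'][5])
E
python3 - <<'E'
from h import *
for n in('top','scene'):
    z=np.load(n+'.npz'); m=camera_model(n); P=pts(z['d'],m); h=cv2.cvtColor(z['p'],cv2.COLOR_RGB2HSV)
    k=(h[...,0]>12)&(h[...,0]<32)&(h[...,1]>140)&(h[...,2]>90)&(z['d']>0)
    k&=(abs(P[...,0]-.53)<.09)&(abs(P[...,1]+.03)<.11)&(P[...,2]>.01)&(P[...,2]<.024)
    Y=P[k]; print(n,'platform',cv2.minAreaRect(Y[:,:2].astype(np.float32)*1000),np.median(Y[:,2]),Y.mean(0).round(4))
    k=(P[...,2]>.024)&(P[...,2]<.045)&(np.hypot(P[...,0]-.638,P[...,1]+.17)<.03)&(h[...,0]<35)&(h[...,1]>100)
    print(n,'tape',P[k].mean(0).round(4),k.sum())
    k=(h[...,0]>45)&(h[...,0]<85)&(h[...,1]>100)&(np.hypot(P[...,0]-.638,P[...,1]+.17)<.065)
    print(n,'green',cv2.minAreaRect(P[k][:,:2].astype(np.float32)*1000),np.median(P[k][:,2]))
    if n=='top': save('boardtop',cv2.resize(z['p'][135:185,290:355],(780,600),interpolation=cv2.INTER_CUBIC))
where()
plan([.59,-.17,.16],180); plan([.56,-.17,.16],170)
E
```

```text
top platform ((539.2339477539062, -25.63799285888672), (149.43714904785156, 110.88182830810547), 85.55207824707031) 0.016984874282151452 [ 0.5383 -0.0257  0.017 ]
top tape [ 0.6406 -0.1726  0.0323] 94
top green ((644.3248291015625, -173.65283203125), (60.57087326049805, 93.97291564941406), 9.937738418579102) 0.01206336696008159
scene platform ((540.5933837890625, -26.517333984375), (150.32357788085938, 113.74942016601562), 83.28789520263672) 0.01589068690061668 [ 0.5438 -0.028   0.0158]
scene tape [ 0.646  -0.1718  0.0306] 73
scene green ((641.4752197265625, -171.1585235595703), (58.66233825683594, 93.45179748535156), 9.307111740112305) 0.010989214311762197
t 0.10 grasp pt [0.2321 0.5256 0.232 ] xyaw 156.2 zax [-0.001 -0.001 -1.   ] gap 0.091 gf 0.0 F [ 0.1 -0.4 -0.7] q6 -0.02
t [-12.17  -9.84   1.46] a [-0.01 -0.   -2.98] tcp [ 0.59  -0.17   0.332] rows 12.6
t [-11.62 -10.08   1.46] a [-0.01 -0.   -1.73] tcp [ 0.56  -0.17   0.332] rows 12.4
```

View pics/boardtop.png

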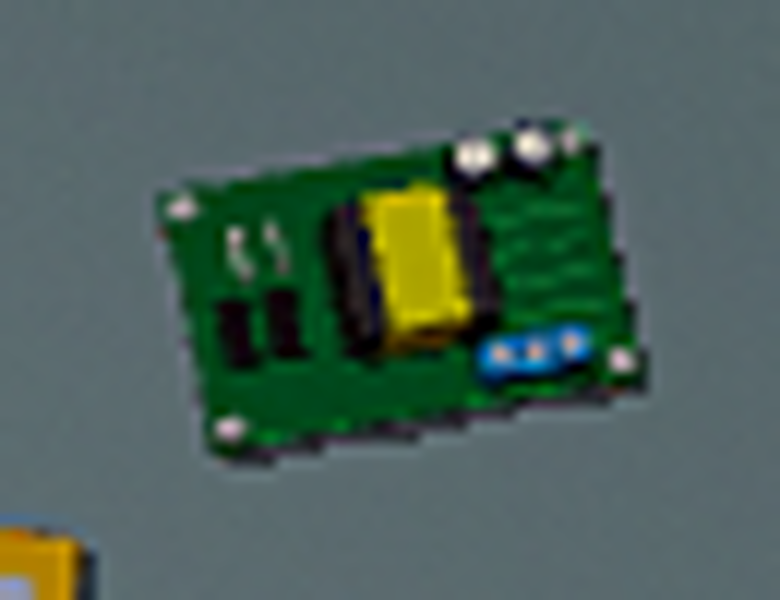

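```bash
python3 -c "
from h import *
plan([.64,-.172,.16],189.7)"
```

```text
t [-13.1   -9.47   1.45] a [-0.01 -0.   -4.19] tcp [ 0.64  -0.172  0.332] rows 13.0
```

The crop shows the transformer at (405,268). The caps at (475,155) and (532,145) and the blue terminal at (535,350) flank where the right finger will go. Moving over the board.

{"op": "jog_arm", "data": {
  "increments": [
    {"tx": -13.1,"ty": -9.47,"tz": 0,"az": -4.19,"fingers": 60},
    {"tx": -13.1,"ty": -9.47,"tz": 0,"az": -4.19,"fingers": 60},
    {"tx": -13.1,"ty": -9.47,"tz": 0,"az": -4.19,"fingers": 60},
    {"tx": -13.1,"ty": -9.47,"tz": 0,"az": -4.19,"fingers": 60},
    {"tx": -13.1,"ty": -9.47,"tz": 0,"az": -4.19,"fingers": 60}
  ]
}}

```text
invalid input at $.increments[0]: expected keys ax, ay, az, tx, ty, tz, fingers
```

```bash
python3 -c "
from h import *
where();plan([.64,-.172,.16],189.7)"
```

```text
t 0.10 grasp pt [0.2321 0.5256 0.232 ] xyaw 156.2 zax [-0.001 -0.001 -1.   ] gap 0.091 gf 0.0 F [ 0.1 -0.4 -0.7] q6 -0.02
t [-13.1   -9.47   1.45] a [-0.01 -0.   -4.19] tcp [ 0.64  -0.172  0.332] rows 13.0
```

All keys are needed in every row.

{"op": "jog_arm", "data": {
  "increments": [
    {"ax": 0,"ay": 0,"az": -4.2,"tx": -13.1,"ty": -9.5,"tz": 0,"fingers": 60},
    {"ax": 0,"ay": 0,"az": -4.2,"tx": -13.1,"ty": -9.5,"tz": 0,"fingers": 60},
    {"ax": 0,"ay": 0,"az": -4.2,"tx": -13.1,"ty": -9.5,"tz": 0,"fingers": 60},
    {"ax": 0,"ay": 0,"az": -4.2,"tx": -13.1,"ty": -9.5,"tz": 0,"fingers": 60},
    {"ax": 0,"ay": 0,"az": -4.2,"tx": -13.1,"ty": -9.5,"tz": 0,"fingers": 60}
  ]
}}

```text
time_s: 0.72
position: [0.3848, 0.2644, 0.4046]
tcp_rot: [-0.0, -0.086, 0.996, -0.0]
force: [0.9, 1.1, -0.1]
finger_gap: 0.0601
grasp_force: 0.0
```

```bash
python3 -c "
from h import *
where();plan([.64,-.172,.16],189.7)"
```

```text
t 0.72 grasp pt [0.3848 0.2644 0.2326] xyaw -170.2 zax [-0. -0. -1.] gap 0.060 gf 0.0 F [ 0.9  1.1 -0.1] q6 -1.16
t [-3.54 -9.47  1.45] a [-0.   -0.    0.02] tcp [ 0.64  -0.172  0.332] rows 8.2
```

{"op": "jog_arm", "data": {
  "increments": [
    {"ax": 0,"ay": 0,"az": 0,"tx": -3.5,"ty": -9.5,"tz": 0,"fingers": 60},
    {"ax": 0,"ay": 0,"az": 0,"tx": -3.5,"ty": -9.5,"tz": 0,"fingers": 60},
    {"ax": 0,"ay": 0,"az": 0,"tx": -3.5,"ty": -9.5,"tz": 0,"fingers": 60},
    {"ax": 0,"ay": 0,"az": 0,"tx": -3.5,"ty": -9.5,"tz": 0,"fingers": 60},
    {"ax": 0,"ay": 0,"az": 0,"tx": -3.5,"ty": -9.5,"tz": 0,"fingers": 60}
  ]
}}

```text
time_s: 1.35
position: [0.5412, -0.0065, 0.4046]
tcp_rot: [-0.0, -0.085, 0.996, 0.0]
force: [1.2, 0.8, 0.8]
finger_gap: 0.0605
grasp_force: 0.0
```

```bash
python3 -c "
from h import *
where();plan([.64,-.172,.16],189.7)"
```

```text
t 1.35 grasp pt [ 0.5411 -0.0064  0.2326] xyaw -170.2 zax [-0.  0. -1.] gap 0.061 gf 0.0 F [1.2 0.8 0.8] q6 -1.77
t [-1.39 -3.6   1.45] a [ 0.   -0.    0.01] tcp [ 0.64  -0.172  0.332] rows 3.3
```

{"op": "jog_arm", "data": {
  "increments": [
    {"ax": 0,"ay": 0,"az": 0,"tx": -1.4,"ty": -3.6,"tz": 1.45,"fingers": 60},
    {"ax": 0,"ay": 0,"az": 0,"tx": -1.4,"ty": -3.6,"tz": 1.45,"fingers": 60},
    {"ax": 0,"ay": 0,"az": 0,"tx": -1.4,"ty": -3.6,"tz": 1.45,"fingers": 60},
    {"ax": 0,"ay": 0,"az": 0,"tx": -1.4,"ty": -3.6,"tz": 1.45,"fingers": 60},
    {"ax": 0,"ay": 0,"az": 0,"tx": -1.4,"ty": -3.6,"tz": 1.45,"fingers": 60}
  ]
}}

```text
time_s: 1.98
position: [0.6401, -0.1705, 0.331]
tcp_rot: [-0.001, -0.084, 0.996, 0.001]
force: [0.2, 0.3, 0.0]
finger_gap: 0.0599
grasp_force: 0.0
```

```bash
python3 - <<'E'
from h import *
where()
p,d,m=snap('wrist'); P=pts(d,m); np.savez('w1.npz',p=p,P=P); save('w1',cv2.resize(p,(800,600)))
h=cv2.cvtColor(p,cv2.COLOR_RGB2HSV)
k=(h[...,0]>45)&(h[...,0]<85)&(h[...,1]>100)&(abs(P[...,2]-.012)<.005)&(np.hypot(P[...,0]-.64,P[...,1]+.17)<.07)
print('green',cv2.minAreaRect(P[k][:,:2].astype(np.float32)*1000),np.median(P[k][:,2]))
k=(abs(P[...,2]-.032)<.004)&(np.hypot(P[...,0]-.642,P[...,1]+.171)<.024)
print('trafo',cv2.minAreaRect(P[k][:,:2].astype(np.float32)*1000),np.median(P[k][:,2]))
k=(abs(P[...,2]-.023)<.006)&(np.hypot(P[...,0]-.642,P[...,1]+.171)<.06)
a=np.radians(9.5);Q=(P[k][:,:2]-[.642,-.172])@np.array([[np.cos(a),-np.sin(a)],[np.sin(a),np.cos(a)]])
Q=Q[(Q[:,1]<-.017)&(Q[:,1]>-.05)]
print('right parts x',np.sort(Q[:,0]*1000)[::max(1,len(Q)//25)].round(0))
E
```

```text
t 1.98 grasp pt [ 0.6397 -0.1703  0.159 ] xyaw -170.3 zax [-0.002  0.001 -1.   ] gap 0.060 gf 0.0 F [0.2 0.3 0. ] q6 -2.02
green ((641.692138671875, -172.2362060546875), (54.83812713623047, 88.60404205322266), 10.071541786193848) 0.011399777563600472
trafo ((641.7767333984375, -172.47116088867188), (28.48377799987793, 29.440311431884766), 10.116533279418945) 0.03153586283020551
right parts x [-25. -25. -24. -24. -23. -23. -22. -21. -21. -20. -19. -19. -18. -17.
 -17.  17.  17.  18.  18.  19.  20.  21.  21.  22.  23.  24.  25.]
```

View pics/w1.png

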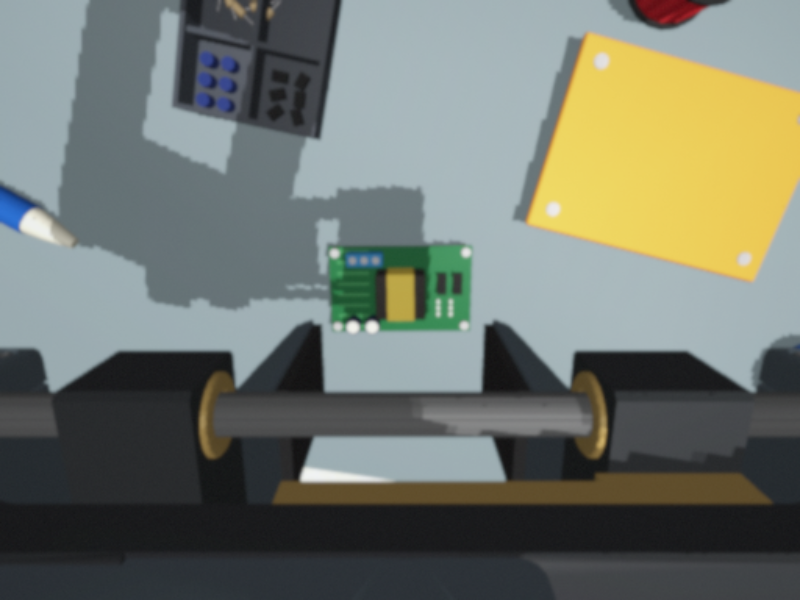

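The wrist view shows the board at (400,287), the tray at upper left and the platform at right. The transformer measures (0.642, -0.1725), top at 31.5 mm, yaw 10.1°, and the parts start 17 mm either side of it.

```bash
python3 -c "
from h import *
plan([.6418,-.1725,.08],190.1);plan([.6418,-.1725,.040],190.1)"
```

```text
t [-0.03 -0.07  1.6 ] a [ 0.01 -0.01 -0.04] tcp [ 0.642 -0.172  0.252] rows 1.3
t [-0.03 -0.07  2.4 ] a [ 0.01 -0.01 -0.04] tcp [ 0.642 -0.172  0.212] rows 1.9
```

{"op": "jog_arm", "data": {
  "increments": [
    {"ax": 0,"ay": 0,"az": 0,"tx": -0.03,"ty": -0.07,"tz": 1.2,"fingers": 50},
    {"ax": 0,"ay": 0,"az": 0,"tx": -0.03,"ty": -0.07,"tz": 1.6,"fingers": 50},
    {"ax": 0,"ay": 0,"az": 0,"tx": -0.03,"ty": -0.07,"tz": 1.6,"fingers": 50},
    {"ax": 0,"ay": 0,"az": 0,"tx": -0.03,"ty": -0.07,"tz": 1.6,"fingers": 50}
  ],
  "grip_force": 15
}}

```text
time_s: 2.52
position: [0.6425, -0.1722, 0.2545]
tcp_rot: [0.002, -0.086, 0.996, -0.0]
force: [0.7, 0.2, 0.7]
finger_gap: 0.0498
grasp_force: 0.0
```

```bash
python3 -c "
from h import *
where();plan([.6418,-.1725,.040],190.1)"
```

```text
t 2.52 grasp pt [ 0.6431 -0.1723  0.0825] xyaw -170.2 zax [ 0.003 -0.001 -1.   ] gap 0.050 gf 0.0 F [0.7 0.2 0.7] q6 -2.02
t [ 0.02 -0.    0.85] a [-0.01  0.02 -0.03] tcp [ 0.642 -0.172  0.212] rows 0.7
```

{"op": "jog_arm", "data": {
  "increments": [
    {"ax": 0,"ay": 0,"az": 0,"tx": 0.01,"ty": 0,"tz": 0.4,"fingers": 50},
    {"ax": 0,"ay": 0,"az": 0,"tx": 0.01,"ty": 0,"tz": 0.82,"fingers": 50},
    {"ax": 0,"ay": 0,"az": 0,"tx": 0.01,"ty": 0,"tz": 0.82,"fingers": 50},
    {"ax": 0,"ay": 0,"az": 0,"tx": 0.01,"ty": 0,"tz": 0.82,"fingers": 26},
    {"ax": 0,"ay": 0,"az": 0,"tx": 0.01,"ty": 0,"tz": 0.82,"fingers": 26}
  ]
}}

```text
time_s: 3.15
position: [0.6421, -0.1732, 0.2128]
tcp_rot: [0.001, -0.085, 0.996, -0.0]
force: [-0.1, -0.2, 0.9]
finger_gap: 0.0408
grasp_force: 16.3
```

{"op": "jog_arm", "data": {
  "increments": [
    {"ax": 0,"ay": 0,"az": 0,"tx": 0,"ty": 0,"tz": 0,"fingers": 20},
    {"ax": 0,"ay": 0,"az": 0,"tx": 0,"ty": 0,"tz": 0,"fingers": 20},
    {"ax": 0,"ay": 0,"az": 0,"tx": 0,"ty": 0,"tz": 0,"fingers": 20}
  ]
}}

```text
time_s: 3.52
position: [0.642, -0.1733, 0.2123]
tcp_rot: [0.001, -0.085, 0.996, -0.0]
force: [-0.0, -0.7, 6.2]
finger_gap: 0.0404
grasp_force: 16.1
```

```bash
python3 -c "
from h import *
where()"
```

```text
t 3.52 grasp pt [ 0.6423 -0.1733  0.0403] xyaw -170.2 zax [ 0.002 -0.    -1.   ] gap 0.040 gf 16.1 F [-0.  -0.7  6.2] q6 -2.02
```

The fingers stopped at 40 mm and the transformer is only 30 mm wide, so I'll look.

```bash
python3 - <<'E'
from h import *
p,d,m=snap('wrist'); np.savez('w2.npz',p=p,P=pts(d,m))
p2,d2,m2=snap('scene')
c=m2; uv=rot(c['orientation']).inv().apply(np.array([.642,-.172,.03])-c['origin']); u=int(uv[0]/uv[2]*c['fx']+c['cx']);v=int(uv[1]/uv[2]*c['fy']+c['cy'])
a=cv2.resize(p[100:384,90:400],(400,366)); b=cv2.resize(p2[v-40:v+32,u-40:u+40],(400,366),interpolation=cv2.INTER_CUBIC)
save('w2',np.hstack([a,b]))
E
```

```text
(no output)
```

View pics/w2.png

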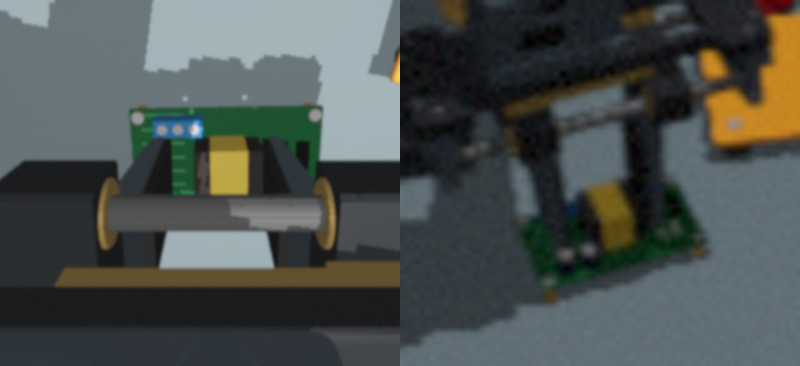

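In the left crop the right-hand finger sits beside the blue terminal at (195,128), and in the right crop it stands behind the cap at (565,255). It is catching on a tall part, so I'll open, raise the tips above 24 mm and re-grip.

{"op": "jog_arm", "data": {
  "increments": [
    {"ax": 0,"ay": 0,"az": 0,"tx": 0,"ty": 0,"tz": 0,"fingers": 54},
    {"ax": 0,"ay": 0,"az": 0,"tx": 0,"ty": 0,"tz": 0,"fingers": 54},
    {"ax": 0,"ay": 0,"az": 0,"tx": 0,"ty": 0,"tz": -0.8,"fingers": 54},
    {"ax": 0,"ay": 0,"az": 0,"tx": 0,"ty": 0,"tz": -0.8,"fingers": 54}
  ]
}}

```text
time_s: 4.12
position: [0.6427, -0.1738, 0.2541]
tcp_rot: [0.003, -0.085, 0.996, -0.002]
force: [0.7, -3.8, 4.7]
finger_gap: 0.0542
grasp_force: 8.9
```

```bash
python3 - <<'E'
from h import *
where()
p,d,m=snap('wrist'); P=pts(d,m); np.savez('w3.npz',p=p,P=P)
k=(abs(P[...,2]-.032)<.004)&(np.hypot(P[...,0]-.642,P[...,1]+.173)<.026)
print('trafo',cv2.minAreaRect(P[k][:,:2].astype(np.float32)*1000),np.median(P[k][:,2]),k.sum())
h=cv2.cvtColor(p,cv2.COLOR_RGB2HSV)
k=(h[...,0]>12)&(h[...,0]<32)&(h[...,1]>120)&(abs(P[...,2]-.031)<.006)&(np.hypot(P[...,0]-.642,P[...,1]+.173)<.03)
print('tape',cv2.minAreaRect(P[k][:,:2].astype(np.float32)*1000),k.sum())
k=(h[...,0]>45)&(h[...,0]<85)&(h[...,1]>100)&(abs(P[...,2]-.012)<.005)&(np.hypot(P[...,0]-.64,P[...,1]+.17)<.07)
print('green',cv2.minAreaRect(P[k][:,:2].astype(np.float32)*1000),np.median(P[k][:,2]))
c=(.642,-.173);a=np.radians(9.8)
k=(P[...,2]>.017)&(P[...,2]<.04)&(np.hypot(P[...,0]-.642,P[...,1]+.171)<.06)
Q=(P[k][:,:2]-c)@np.array([[np.cos(a),-np.sin(a)],[np.sin(a),np.cos(a)]])*1000;z=P[k][:,2]*1000
for s in(1,-1):
    for y0 in(-17,-21,-25,-29,-33):
        g=(Q[:,1]<y0)&(Q[:,1]>y0-4)&(Q[:,0]*s>8); 
        if g.any(): print(s,y0,'minx',np.percentile(Q[g,0]*s,3).round(1),'maxz',z[g].max().round(1),g.sum())
E
```

```text
t 4.12 grasp pt [ 0.6438 -0.1743  0.0821] xyaw -170.2 zax [ 0.006 -0.003 -1.   ] gap 0.054 gf 8.9 F [ 0.7 -3.8  4.7] q6 -2.02
trafo ((625.2390747070312, -184.5938720703125), (11.06379508972168, 17.30011558532715), 9.10998249053955) 0.03204530414337273 221
tape ((630.635009765625, -186.1432342529297), (0.7373529076576233, 11.363070487976074), 9.923161506652832) 24
green ((640.3768920898438, -163.77294921875), (54.16170120239258, 10.771849632263184), 10.809691429138184) 0.012293517688344191
-1 -17 minx 13.5 maxz 39.9 127
-1 -21 minx 25.1 maxz 40.0 2
```

```bash
python3 - <<'E'
from h import *
where()
p=np.load('w3.npz')['p']
p2,d2,m2=snap('scene')
c=m2; uv=rot(c['orientation']).inv().apply(np.array([.642,-.172,.05])-c['origin']); u=int(uv[0]/uv[2]*c['fx']+c['cx']);v=int(uv[1]/uv[2]*c['fy']+c['cy'])
a=cv2.resize(p[100:384,90:400],(400,366)); b=cv2.resize(p2[v-40:v+32,u-40:u+40],(400,366),interpolation=cv2.INTER_CUBIC)
save('w3',np.hstack([a,b]))
E
```

```text
t 4.17 grasp pt [ 0.6436 -0.1749  0.0812] xyaw -170.2 zax [ 0.006 -0.004 -1.   ] gap 0.054 gf 9.2 F [ 2.1 -5.6  6.9] q6 -2.02
```

View pics/w3.png

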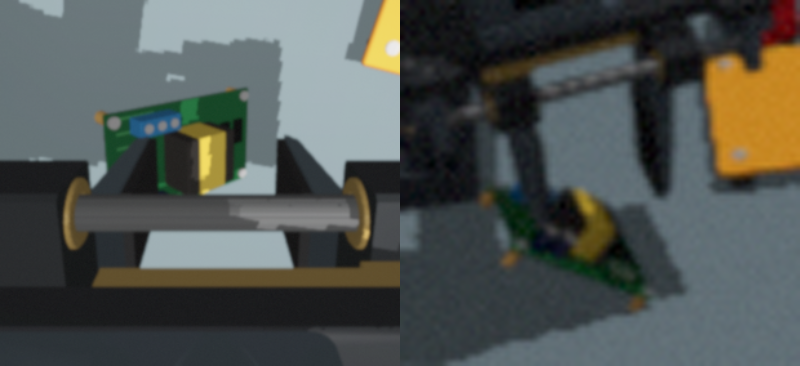

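The right finger is wedged between the caps and the terminal and has lifted that end of the board; the other end rests on the bench. I'll lower it back flat first.

{"op": "jog_arm", "data": {
  "increments": [
    {"ax": 0,"ay": 0,"az": 0,"tx": 0,"ty": 0,"tz": 0.3,"fingers": 54},
    {"ax": 0,"ay": 0,"az": 0,"tx": 0,"ty": 0,"tz": 0.55,"fingers": 54},
    {"ax": 0,"ay": 0,"az": 0,"tx": 0,"ty": 0,"tz": 0.75,"fingers": 54},
    {"ax": 0,"ay": 0,"az": 0,"tx": 0,"ty": 0,"tz": 0.75,"fingers": 54}
  ]
}}

```text
time_s: 4.72
position: [0.641, -0.1727, 0.2116]
tcp_rot: [-0.002, -0.085, 0.996, 0.001]
force: [-0.3, 0.2, -0.2]
finger_gap: 0.0542
grasp_force: 2.3
```

```bash
python3 - <<'E'
from h import *
where()
p,d,m=snap('wrist'); np.savez('w4.npz',p=p,P=pts(d,m))
p2,d2,m2=snap('scene')
c=m2; uv=rot(c['orientation']).inv().apply(np.array([.642,-.172,.03])-c['origin']); u=int(uv[0]/uv[2]*c['fx']+c['cx']);v=int(uv[1]/uv[2]*c['fy']+c['cy'])
a=cv2.resize(p[100:384,90:400],(400,366)); b=cv2.resize(p2[v-40:v+32,u-40:u+40],(400,366),interpolation=cv2.INTER_CUBIC)
save('w4',np.hstack([a,b]))
# parts in board frame from first wrist view
P=np.load('w1.npz')['P']; k=(P[...,2]>.016)&(P[...,2]<.04)&(np.hypot(P[...,0]-.6418,P[...,1]+.1725)<.06)
a=np.radians(10.1);M=np.array([[np.cos(a),-np.sin(a)],[np.sin(a),np.cos(a)]])
n,l=cv2.connectedComponents(k.astype(np.uint8))
for i in range(1,n):
    if (l==i).sum()>15:
        Q=(P[l==i][:,:2]-[.6418,-.1725])@M*1000; print((l==i).sum(),Q.min(0).round(1),Q.max(0).round(1),'z',P[l==i][:,2].max().round(4))
E
```

```text
t 4.72 grasp pt [ 0.6403 -0.1724  0.0396] xyaw -170.2 zax [-0.004  0.002 -1.   ] gap 0.054 gf 2.3 F [-0.3  0.2 -0.2] q6 -2.02
223 [-25.1 -32.8] [-16.8 -10.7] z 0.0234
1110 [-14.3 -22.1] [24.7 14.9] z 0.0334
88 [ 16.3 -33.9] [ 25.4 -25.3] z 0.0248
```

View pics/w4.png

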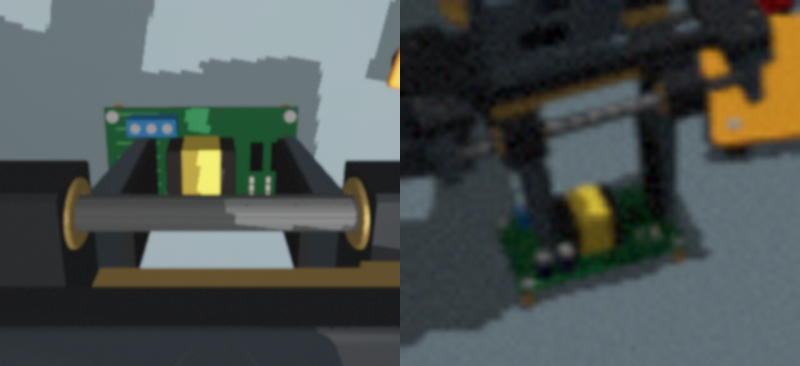

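The board is flat again with the right finger still wedged in the 33 mm slot: terminal at x -17, caps at x +16, tops 23 to 25 mm. To free it I'll tilt the hand about the right fingertip, bring the left fingertip over the transformer, and use it to hold the board down while the right one lifts out.

{"op": "jog_arm", "data": {
  "increments": [
    {"ax": 0,"ay": 0,"az": 0,"tx": 0,"ty": -0.09,"tz": 0,"fingers": 46},
    {"ax": 0,"ay": 0,"az": 0,"tx": 0,"ty": -0.17,"tz": 0,"fingers": 38},
    {"ax": 0,"ay": 0,"az": 0,"tx": 0,"ty": -0.17,"tz": 0,"fingers": 38}
  ],
  "grip_force": 5
}}

```text
time_s: 5.2
position: [0.6433, -0.1822, 0.2141]
tcp_rot: [0.0, -0.085, 0.996, -0.0]
force: [0.3, 1.1, -1.0]
finger_gap: 0.0381
grasp_force: 2.4
```

{"op": "jog_arm", "data": {
  "increments": [
    {"ax": -1.085,"ay": 0,"az": 0,"tx": 0,"ty": -0.584,"tz": -0.03,"fingers": 38},
    {"ax": -2.165,"ay": 0,"az": 0,"tx": 0,"ty": -1.16,"tz": 0.02,"fingers": 38},
    {"ax": -3.25,"ay": 0,"az": 0,"tx": 0,"ty": -1.726,"tz": 0.166,"fingers": 38},
    {"ax": -3.25,"ay": 0,"az": 0,"tx": 0,"ty": -1.726,"tz": 0.166,"fingers": 38}
  ]
}}

```text
time_s: 5.7
position: [0.6582, -0.269, 0.2056]
tcp_rot: [-0.018, -0.081, 0.971, 0.224]
force: [0.4, -1.2, 5.4]
finger_gap: 0.0379
grasp_force: 2.1
```

```bash
python3 - <<'E'
from h import *
where()
s=read_state();r=rot(s['tcp_rot']);g=s['finger_gap']/2+.00675
for y in(-g,g): print('tip',(s['position']+r.apply([0,y,.191])).round(4))
p,d,m=snap('wrist'); np.savez('w4.npz',p=p,P=pts(d,m))
p2,d2,m2=snap('scene')
c=m2; uv=rot(c['orientation']).inv().apply(np.array([.642,-.172,.03])-c['origin']); u=int(uv[0]/uv[2]*c['fx']+c['cx']);v=int(uv[1]/uv[2]*c['fy']+c['cy'])
a=cv2.resize(p[100:384,90:400],(400,366)); b=cv2.resize(p2[v-40:v+32,u-40:u+40],(400,366),interpolation=cv2.INTER_CUBIC)
save('w5',np.hstack([a,b]))
E
```

```text
t 5.70 grasp pt [ 0.646  -0.1946  0.051 ] xyaw -170.5 zax [-0.071  0.433 -0.899] gap 0.038 gf 2.1 F [ 0.4 -1.2  5.4] q6 -2.36
tip [ 0.6485 -0.2091  0.0226]
tip [ 0.6408 -0.1636  0.0452]
```

View pics/w5.png

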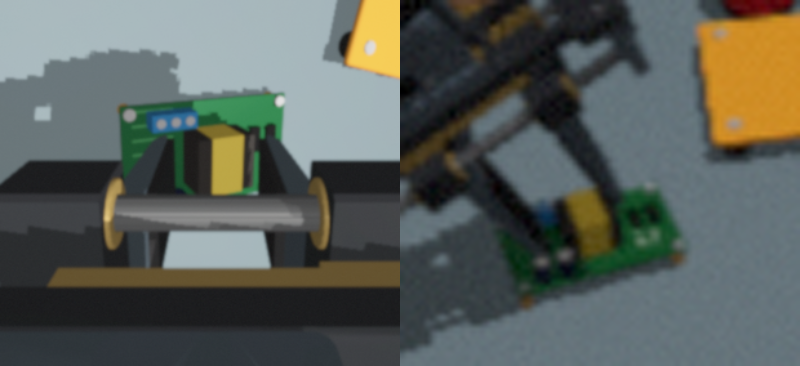

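The board is still flat with the left tip above the transformer. Closing to 18 mm with matching shift, keeping the right finger in place.

{"op": "jog_arm", "data": {
  "increments": [
    {"ax": 0,"ay": 0,"az": 0,"tx": 0,"ty": -0.05,"tz": 0,"fingers": 33},
    {"ax": 0,"ay": 0,"az": 0,"tx": 0,"ty": -0.1,"tz": 0,"fingers": 28},
    {"ax": 0,"ay": 0,"az": 0,"tx": 0,"ty": -0.15,"tz": 0,"fingers": 23},
    {"ax": 0,"ay": 0,"az": 0,"tx": 0,"ty": -0.2,"tz": 0,"fingers": 18},
    {"ax": 0,"ay": 0,"az": 0,"tx": 0,"ty": -0.2,"tz": 0,"fingers": 18}
  ]
}}

```text
time_s: 6.42
position: [0.6592, -0.2756, 0.2009]
tcp_rot: [-0.019, -0.083, 0.971, 0.224]
force: [-0.2, -0.7, -0.2]
finger_gap: 0.0182
grasp_force: 0.2
```

```bash
python3 - <<'E'
from h import *
where()
s=read_state();r=rot(s['tcp_rot']);g=s['finger_gap']/2+.00675
for y in(-g,g): print('tip',(s['position']+r.apply([0,y,.191])).round(4))
# pivot about left tip centre, pressing 1.5 mm more along world down
p=np.array([0,g,.191]); dn=r.inv().apply([0,0,-.0025])
for a in(5,10,15,18):
    t=(p-R.from_euler('x',a,degrees=True).apply(p)+dn)/.05; print(a/8,t.round(3))
E
```

```text
t 6.42 grasp pt [ 0.6464 -0.2012  0.0463] xyaw -170.2 zax [-0.075  0.432 -0.899] gap 0.018 gf 0.2 F [-0.2 -0.7 -0.2] q6 -2.37
tip [ 0.6473 -0.2071  0.0223]
tip [ 0.6425 -0.179   0.0362]
0.625 [-0.     0.312  0.032]
1.25 [-0.     0.646  0.048]
1.875 [-0.     0.978  0.093]
2.25 [-0.     1.174  0.134]
```

{"op": "jog_arm", "data": {
  "increments": [
    {"ax": 0,"ay": 0,"az": 0,"tx": 0,"ty": -0.04,"tz": 0.09,"fingers": 18},
    {"ax": 0.625,"ay": 0,"az": 0,"tx": 0,"ty": 0.295,"tz": 0.068,"fingers": 18},
    {"ax": 1.25,"ay": 0,"az": 0,"tx": 0,"ty": 0.63,"tz": 0.084,"fingers": 18},
    {"ax": 1.875,"ay": 0,"az": 0,"tx": 0,"ty": 0.961,"tz": 0.129,"fingers": 18},
    {"ax": 2.25,"ay": 0,"az": 0,"tx": 0,"ty": 1.157,"tz": 0.17,"fingers": 18}
  ]
}}

```text
time_s: 7.05
position: [0.6498, -0.2195, 0.2199]
tcp_rot: [-0.005, -0.085, 0.994, 0.069]
force: [-0.2, 1.4, 2.5]
finger_gap: 0.0179
grasp_force: 1.2
```

```bash
python3 - <<'E'
from h import *
where()
s=read_state();r=rot(s['tcp_rot']);g=s['finger_gap']/2+.00675
for y in(-g,g): print('tip',(s['position']+r.apply([0,y,.191])).round(4))
p,d,m=snap('wrist'); np.savez('w4.npz',p=p,P=pts(d,m))
p2,d2,m2=snap('scene')
c=m2; uv=rot(c['orientation']).inv().apply(np.array([.642,-.172,.03])-c['origin']); u=int(uv[0]/uv[2]*c['fx']+c['cx']);v=int(uv[1]/uv[2]*c['fy']+c['cy'])
a=cv2.resize(p[100:384,90:400],(400,366)); b=cv2.resize(p2[v-40:v+32,u-40:u+40],(400,366),interpolation=cv2.INTER_CUBIC)
save('w6',np.hstack([a,b]))
E
```

```text
t 7.05 grasp pt [ 0.6459 -0.1961  0.0496] xyaw -170.2 zax [-0.022  0.136 -0.991] gap 0.018 gf 1.2 F [-0.2  1.4  2.5] q6 -2.18
tip [ 0.6482 -0.2089  0.0286]
tip [ 0.6429 -0.1783  0.0329]
```

View pics/w6.png

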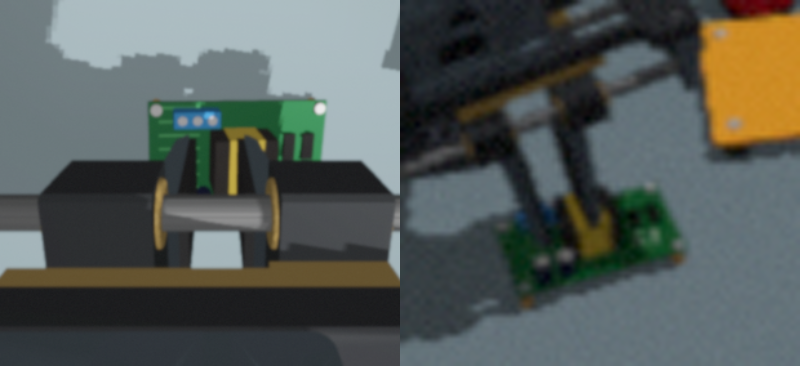

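The board is flat and the right tip is at 28 mm, clear of the parts, with the left tip on the transformer. Rising clear and measuring again.

{"op": "jog_arm", "data": {
  "increments": [
    {"ax": 0,"ay": 0,"az": 0,"tx": 0,"ty": 0,"tz": -0.2,"fingers": 18},
    {"ax": 0.5,"ay": 0,"az": 0,"tx": 0,"ty": 0.3,"tz": -0.8,"fingers": 18},
    {"ax": 1.0,"ay": 0,"az": 0,"tx": 0,"ty": 0.7,"tz": -1.6,"fingers": 50},
    {"ax": 1.0,"ay": 0,"az": 0,"tx": 0,"ty": 0.7,"tz": -2.2,"fingers": 50},
    {"ax": 1.0,"ay": 0,"az": 0,"tx": 0,"ty": 0.7,"tz": -2.2,"fingers": 50}
  ],
  "grip_force": 20
}}

```text
time_s: 7.78
position: [0.6472, -0.2027, 0.3357]
tcp_rot: [0.003, -0.085, 0.996, -0.001]
force: [0.1, 0.3, -0.2]
finger_gap: 0.0449
grasp_force: 0.0
```

```bash
cat > b.py <<'E'
from h import *
where()
p,d,m=snap('wrist'); P=pts(d,m); c=np.array([.643,-.181])
k=(abs(P[...,2]-.032)<.004)&(np.hypot(P[...,0]-c[0],P[...,1]-c[1])<.026)
t=cv2.minAreaRect(P[k][:,:2].astype(np.float32)*1000);print('trafo',t,np.median(P[k][:,2]),k.sum())
h=cv2.cvtColor(p,cv2.COLOR_RGB2HSV)
k=(h[...,0]>45)&(h[...,0]<85)&(h[...,1]>100)&(abs(P[...,2]-.012)<.005)&(np.hypot(P[...,0]-c[0],P[...,1]-c[1])<.07)
b=cv2.minAreaRect(P[k][:,:2].astype(np.float32)*1000);print('green',b,np.median(P[k][:,2]))
plan([t[0][0]/1000,t[0][1]/1000,.08],180+b[2])
E
python3 b.py
```

```text
t 7.78 grasp pt [ 0.6482 -0.203   0.1637] xyaw -170.3 zax [ 0.006 -0.002 -1.   ] gap 0.045 gf 0.0 F [ 0.1  0.3 -0.2] q6 -2.06
trafo ((641.5663452148438, -180.92822265625), (28.466861724853516, 29.880861282348633), 8.395424842834473) 0.031453450431722874 939
green ((641.2981567382812, -180.72120666503906), (54.995174407958984, 87.95559692382812), 8.676998138427734) 0.011323847127956255
t [0.03 0.44 1.63] a [-0.    0.01  0.13] tcp [ 0.642 -0.181  0.252] rows 1.3
```

{"op": "jog_arm", "data": {
  "increments": [
    {"ax": 0,"ay": 0,"az": 0.13,"tx": 0.03,"ty": 0.44,"tz": 1.0,"fingers": 50},
    {"ax": 0,"ay": 0,"az": 0.13,"tx": 0.03,"ty": 0.44,"tz": 1.63,"fingers": 50},
    {"ax": 0,"ay": 0,"az": 0.13,"tx": 0.03,"ty": 0.44,"tz": 2.0,"fingers": 50},
    {"ax": 0,"ay": 0,"az": 0.13,"tx": 0.03,"ty": 0.44,"tz": 2.0,"fingers": 50},
    {"ax": 0,"ay": 0,"az": 0.13,"tx": 0.03,"ty": 0.44,"tz": 2.0,"fingers": 50}
  ]
}}

```text
time_s: 8.45
position: [0.6419, -0.1806, 0.2335]
tcp_rot: [0.001, -0.076, 0.997, -0.0]
force: [0.4, -0.8, 0.2]
finger_gap: 0.0498
grasp_force: 0.0
```

```bash
python3 -c "
from h import *
for i in range(3): where(); snap('wrist')
plan([.6416,-.1809,.0455],188.6)"
```

```text
t 8.45 grasp pt [ 0.6422 -0.1807  0.0615] xyaw -171.3 zax [ 0.002 -0.    -1.   ] gap 0.050 gf 0.0 F [ 0.4 -0.8  0.2] q6 -2.01
t 8.50 grasp pt [ 0.6423 -0.1807  0.0619] xyaw -171.3 zax [ 0.003 -0.001 -1.   ] gap 0.050 gf 0.0 F [-0.  -0.3 -0.5] q6 -2.01
t 8.55 grasp pt [ 0.6423 -0.1806  0.0621] xyaw -171.3 zax [ 0.003 -0.001 -1.   ] gap 0.050 gf 0.0 F [ 0.5 -0.2 -0.8] q6 -2.01
t [ 0.   -0.01  0.33] a [-0.01  0.02  0.02] tcp [ 0.642 -0.181  0.218] rows 0.3
```

{"op": "jog_arm", "data": {
  "increments": [
    {"ax": 0,"ay": 0,"az": 0,"tx": 0,"ty": 0,"tz": 0.33,"fingers": 50},
    {"ax": 0,"ay": 0,"az": 0,"tx": 0,"ty": 0,"tz": 0.33,"fingers": 40},
    {"ax": 0,"ay": 0,"az": 0,"tx": 0,"ty": 0,"tz": 0.33,"fingers": 22},
    {"ax": 0,"ay": 0,"az": 0,"tx": 0,"ty": 0,"tz": 0.33,"fingers": 22},
    {"ax": 0,"ay": 0,"az": 0,"tx": 0,"ty": 0,"tz": 0.33,"fingers": 22}
  ]
}}

```text
time_s: 9.22
position: [0.6413, -0.1801, 0.2161]
tcp_rot: [-0.0, -0.076, 0.997, 0.0]
force: [0.0, 0.0, -1.1]
finger_gap: 0.03
grasp_force: 20.0
```

```bash
python3 -c "
from h import *
where()"
```

```text
t 9.22 grasp pt [ 0.6413 -0.1801  0.0441] xyaw -171.3 zax [-0.  0. -1.] gap 0.030 gf 20.0 F [ 0.   0.  -1.1] q6 -2.01
```

The gap is 30.0 mm, a true grip on the transformer. Lifting and carrying to the platform.

```bash
python3 -c "
from h import *
plan([.539,-.026,.11],175.5);plan([.539,-.026,.062],175.5)"
```

```text
t [ 1.55  3.36 -1.32] a [ 0.   -0.    1.65] tcp [ 0.539 -0.026  0.282] rows 3.1
t [ 1.55  3.36 -0.36] a [ 0.   -0.    1.65] tcp [ 0.539 -0.026  0.234] rows 3.0
```

{"op": "jog_arm", "data": {
  "increments": [
    {"ax": 0,"ay": 0,"az": 0,"tx": 0,"ty": 0,"tz": -0.4,"fingers": 22},
    {"ax": 0,"ay": 0,"az": 0,"tx": 0,"ty": 0,"tz": -1.0,"fingers": 22},
    {"ax": 0,"ay": 0,"az": 0,"tx": 0,"ty": 0,"tz": -1.4,"fingers": 22},
    {"ax": 0,"ay": 0,"az": 0,"tx": 0,"ty": 0,"tz": -1.4,"fingers": 22}
  ]
}}

```text
time_s: 9.72
position: [0.6417, -0.1802, 0.288]
tcp_rot: [0.002, -0.076, 0.997, -0.001]
force: [0.1, -0.2, -1.8]
finger_gap: 0.03
grasp_force: 20.0
```

```bash
python3 -c "
from h import *
where();plan([.539,-.026,.11],175.5)"
```

```text
t 9.72 grasp pt [ 0.6424 -0.1804  0.116 ] xyaw -171.3 zax [ 0.004 -0.001 -1.   ] gap 0.030 gf 20.0 F [ 0.1 -0.2 -1.8] q6 -2.01
t [1.56 3.36 0.11] a [-0.01  0.03  1.65] tcp [ 0.539 -0.026  0.282] rows 3.0
```

{"op": "jog_arm", "data": {
  "increments": [
    {"ax": 0,"ay": 0,"az": 0.5,"tx": 0.5,"ty": 1.0,"tz": 0,"fingers": 22},
    {"ax": 0,"ay": 0,"az": 1.1,"tx": 1.0,"ty": 2.2,"tz": 0,"fingers": 22},
    {"ax": 0,"ay": 0,"az": 1.65,"tx": 1.4,"ty": 3.0,"tz": 0,"fingers": 22},
    {"ax": 0,"ay": 0,"az": 1.65,"tx": 1.55,"ty": 3.36,"tz": 0,"fingers": 22},
    {"ax": 0,"ay": 0,"az": 1.65,"tx": 1.55,"ty": 3.36,"tz": 0,"fingers": 22}
  ]
}}

```text
time_s: 10.35
position: [0.539, -0.0253, 0.2858]
tcp_rot: [-0.0, 0.038, 0.999, -0.0]
force: [-0.3, -0.3, -0.5]
finger_gap: 0.0296
grasp_force: 20.0
```

```bash
python3 - <<'E'
from h import *
where()
p,d,m=snap('wrist'); P=pts(d,m); h=cv2.cvtColor(p,cv2.COLOR_RGB2HSV)
save('w7',cv2.resize(p,(640,480)))
plan([.539,-.026,.075],175.5); plan([.539,-.026,.062],175.5)
E
```

```text
t 10.35 grasp pt [ 0.539  -0.0253  0.1138] xyaw 175.7 zax [-0. -0. -1.] gap 0.030 gf 20.0 F [-0.3 -0.3 -0.5] q6 -1.56
t [0.02 0.   0.78] a [-0.    0.01  0.01] tcp [ 0.539 -0.026  0.247] rows 0.6
t [0.02 0.   1.04] a [-0.    0.01  0.01] tcp [ 0.539 -0.026  0.234] rows 0.8
```

View pics/w7.png

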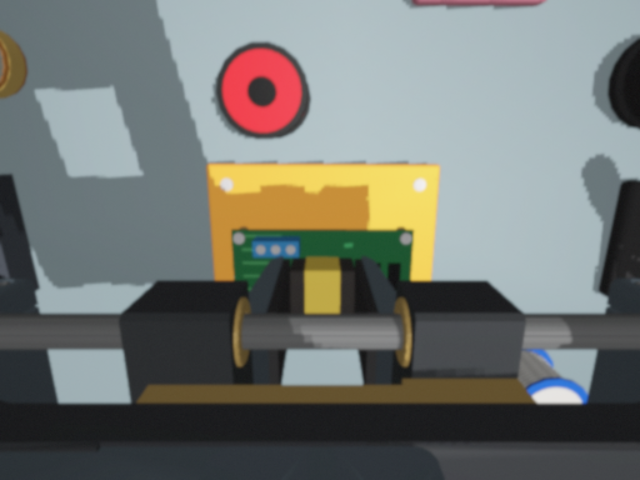

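The board at (322,258) sits square over the platform (208–440 px wide). Lowering and releasing.

{"op": "jog_arm", "data": {
  "increments": [
    {"ax": 0,"ay": 0,"az": 0,"tx": 0,"ty": 0,"tz": 0.5,"fingers": 22},
    {"ax": 0,"ay": 0,"az": 0,"tx": 0,"ty": 0,"tz": 0.85,"fingers": 22},
    {"ax": 0,"ay": 0,"az": 0,"tx": 0,"ty": 0,"tz": 0.98,"fingers": 22},
    {"ax": 0,"ay": 0,"az": 0,"tx": 0,"ty": 0,"tz": 1.05,"fingers": 22},
    {"ax": 0,"ay": 0,"az": 0,"tx": 0,"ty": 0,"tz": 1.05,"fingers": 22}
  ]
}}

```text
time_s: 11.02
position: [0.5397, -0.0262, 0.2339]
tcp_rot: [0.0, 0.039, 0.999, -0.0]
force: [-0.3, -0.4, -1.5]
finger_gap: 0.0298
grasp_force: 20.0
```

```bash
python3 -c "
from h import *
where()"
```

```text
t 11.03 grasp pt [ 0.5398 -0.0262  0.0619] xyaw 175.5 zax [ 0.001 -0.    -1.   ] gap 0.030 gf 20.0 F [-0.3 -0.4 -1.5] q6 -1.56
```

{"op": "jog_arm", "data": {
  "increments": [
    {"ax": 0,"ay": 0,"az": 0,"tx": 0,"ty": 0,"tz": 0.03,"fingers": 22},
    {"ax": 0,"ay": 0,"az": 0,"tx": 0,"ty": 0,"tz": 0.03,"fingers": 22},
    {"ax": 0,"ay": 0,"az": 0,"tx": 0,"ty": 0,"tz": 0.03,"fingers": 31},
    {"ax": 0,"ay": 0,"az": 0,"tx": 0,"ty": 0,"tz": 0.03,"fingers": 40},
    {"ax": 0,"ay": 0,"az": 0,"tx": 0,"ty": 0,"tz": 0.03,"fingers": 40}
  ]
}}

```text
time_s: 11.65
position: [0.5392, -0.0257, 0.2321]
tcp_rot: [-0.0, 0.039, 0.999, 0.0]
force: [0.6, -1.1, 0.5]
finger_gap: 0.0399
grasp_force: 0.0
```

{"op": "jog_arm", "data": {
  "increments": [
    {"ax": 0,"ay": 0,"az": 0,"tx": 0,"ty": 0,"tz": -0.1,"fingers": 40},
    {"ax": 0,"ay": 0,"az": 0,"tx": 0,"ty": 0,"tz": -0.6,"fingers": 50},
    {"ax": 0,"ay": 0,"az": 0,"tx": 0,"ty": 0,"tz": -1.6,"fingers": 60},
    {"ax": 0,"ay": 0,"az": 0,"tx": 0,"ty": 0,"tz": -2.4,"fingers": 70},
    {"ax": 0,"ay": 0,"az": 0,"tx": 0,"ty": 0,"tz": -2.4,"fingers": 70}
  ]
}}

```text
time_s: 12.28
position: [0.5399, -0.0259, 0.3559]
tcp_rot: [0.004, 0.039, 0.999, -0.0]
force: [0.5, -0.8, -0.1]
finger_gap: 0.0698
grasp_force: 0.0
```

```bash
python3 - <<'E'
from h import *
where()
p,d,m=snap('wrist'); P=pts(d,m); h=cv2.cvtColor(p,cv2.COLOR_RGB2HSV); c=np.array([.54,-.026])
N=np.hypot(P[...,0]-c[0],P[...,1]-c[1])
k=(h[...,0]>45)&(h[...,0]<85)&(h[...,1]>100)&(abs(P[...,2]-.028)<.006)&(N<.07)
print('board',cv2.minAreaRect(P[k][:,:2].astype(np.float32)*1000),np.median(P[k][:,2]))
k=(abs(P[...,2]-.048)<.005)&(N<.028); print('trafo',cv2.minAreaRect(P[k][:,:2].astype(np.float32)*1000),np.median(P[k][:,2]))
k=(abs(P[...,2]-.017)<.004)&(N<.12)&(h[...,0]>12)&(h[...,0]<32)&(h[...,1]>120)
pl=cv2.minAreaRect(P[k][:,:2].astype(np.float32)*1000); print('platform',pl,np.median(P[k][:,2]))
jar=np.array([.408,-.225])
plan([.408,-.225,.12],170)
E
```

```text
t 12.28 grasp pt [ 0.5413 -0.0259  0.1839] xyaw 175.5 zax [ 0.008 -0.    -1.   ] gap 0.070 gf 0.0 F [ 0.5 -0.8 -0.1] q6 -1.56
board ((539.5347900390625, -26.990520477294922), (87.8834457397461, 53.069908142089844), 85.00611114501953) 0.028407413498287737
trafo ((540.1575317382812, -26.793476104736328), (29.935834884643555, 28.557647705078125), 85.69888305664062) 0.04851969142218354
platform ((538.2389526367188, -25.835250854492188), (148.78656005859375, 107.30403137207031), 85.54837799072266) 0.016375310260751563
t [ 2.31 -4.18  1.23] a [0.   0.02 0.69] tcp [ 0.408 -0.225  0.292] rows 3.9
```

The board is within 2 mm and 0.5° of the platform's middle. Next, the jar.

{"op": "jog_arm", "data": {
  "increments": [
    {"ax": 0,"ay": 0,"az": 0.69,"tx": 2.31,"ty": -4.18,"tz": 1.2,"fingers": 70},
    {"ax": 0,"ay": 0,"az": 0.69,"tx": 2.31,"ty": -4.18,"tz": 1.2,"fingers": 70},
    {"ax": 0,"ay": 0,"az": 0.69,"tx": 2.31,"ty": -4.18,"tz": 1.2,"fingers": 70},
    {"ax": 0,"ay": 0,"az": 0.69,"tx": 2.31,"ty": -4.18,"tz": 1.2,"fingers": 70},
    {"ax": 0,"ay": 0,"az": 0.69,"tx": 2.31,"ty": -4.18,"tz": 1.2,"fingers": 70}
  ],
  "grip_force": 15
}}

```text
time_s: 12.95
position: [0.4051, -0.227, 0.2899]
tcp_rot: [-0.003, 0.09, 0.996, 0.001]
force: [0.8, 0.4, -0.3]
finger_gap: 0.0698
grasp_force: 0.0
```

```bash
cat > c.py <<'E'
from h import *
import sys
def circ(x,y,zt,rad):
    p,d,m=snap('wrist'); P=pts(d,m)
    k=(abs(P[...,2]-zt)<.006)&(np.hypot(P[...,0]-x,P[...,1]-y)<rad)
    (cx,cy),r=cv2.minEnclosingCircle(P[k][:,:2].astype(np.float32)*1000); b=cv2.minAreaRect(P[k][:,:2].astype(np.float32)*1000)
    print('circle %.1f %.1f r %.1f'%(cx,cy,r),'rect',np.round(b[0],1),np.round(b[1],1),'z',np.median(P[k][:,2]).round(4),k.sum()); return b[0]
E
python3 - <<'E'
from c import *
where(); b=circ(.408,-.225,.033,.03); plan([b[0]/1000,b[1]/1000,.026],170)
E
```

```text
t 12.95 grasp pt [ 0.4042 -0.2266  0.1179] xyaw 169.7 zax [-0.005  0.003 -1.   ] gap 0.070 gf 0.0 F [ 0.8  0.4 -0.3] q6 -1.93
circle 407.1 -224.6 r 22.8 rect [ 406.8 -224.2] [44.4 44.6] z 0.0323 2272
t [-0.01  0.03  1.85] a [ 0.01 -0.02 -0.03] tcp [ 0.407 -0.224  0.198] rows 1.5
```

{"op": "jog_arm", "data": {
  "increments": [
    {"ax": 0,"ay": 0,"az": 0,"tx": -0.02,"ty": 0.03,"tz": 0.8,"fingers": 70},
    {"ax": 0,"ay": 0,"az": 0,"tx": -0.02,"ty": 0.03,"tz": 1.5,"fingers": 70},
    {"ax": 0,"ay": 0,"az": 0,"tx": -0.02,"ty": 0.03,"tz": 1.85,"fingers": 70},
    {"ax": 0,"ay": 0,"az": 0,"tx": -0.02,"ty": 0.03,"tz": 1.85,"fingers": 56},
    {"ax": 0,"ay": 0,"az": 0,"tx": -0.02,"ty": 0.03,"tz": 1.85,"fingers": 36}
  ]
}}

```text
time_s: 13.62
position: [0.4099, -0.2234, 0.2001]
tcp_rot: [0.001, 0.086, 0.996, -0.0]
force: [0.4, -0.9, -0.1]
finger_gap: 0.0531
grasp_force: 0.0
```

{"op": "jog_arm", "data": {
  "increments": [
    {"ax": 0,"ay": 0,"az": 0,"tx": 0,"ty": 0,"tz": 0,"fingers": 36},
    {"ax": 0,"ay": 0,"az": 0,"tx": 0,"ty": 0,"tz": 0,"fingers": 36},
    {"ax": 0,"ay": 0,"az": 0,"tx": 0,"ty": 0,"tz": 0,"fingers": 36}
  ]
}}

```text
time_s: 14.0
position: [0.4095, -0.2239, 0.2005]
tcp_rot: [0.001, 0.087, 0.996, -0.0]
force: [1.4, 2.4, 5.8]
finger_gap: 0.0435
grasp_force: 15.0
```

```bash
python3 -c "
from h import *
where(); plan([.408,-.225,.11],170); plan([.635,-.0336,.11],175.5)"
```

```text
t 14.00 grasp pt [ 0.4099 -0.224   0.0285] xyaw 170.0 zax [ 0.002 -0.    -1.   ] gap 0.044 gf 15.0 F [1.4 2.4 5.8] q6 -1.92
t [ 0.02 -0.03 -1.63] a [-0.    0.02 -0.  ] tcp [ 0.408 -0.225  0.282] rows 1.3
t [-3.78  4.53 -1.62] a [-0.    0.02 -0.69] tcp [ 0.635 -0.034  0.282] rows 4.9
```

{"op": "jog_arm", "data": {
  "increments": [
    {"ax": 0,"ay": 0,"az": 0,"tx": 0,"ty": 0,"tz": -0.5,"fingers": 36},
    {"ax": 0,"ay": 0,"az": 0,"tx": 0,"ty": 0,"tz": -1.2,"fingers": 36},
    {"ax": 0,"ay": 0,"az": -0.2,"tx": -0.5,"ty": 0.6,"tz": -1.65,"fingers": 36},
    {"ax": 0,"ay": 0,"az": -0.35,"tx": -1.2,"ty": 1.44,"tz": -1.65,"fingers": 36},
    {"ax": 0,"ay": 0,"az": -0.69,"tx": -1.95,"ty": 2.3,"tz": -1.65,"fingers": 36}
  ]
}}

```text
time_s: 14.62
position: [0.5256, -0.1269, 0.2826]
tcp_rot: [0.0, 0.039, 0.999, -0.0]
force: [-0.5, -1.4, -0.4]
finger_gap: 0.0438
grasp_force: 15.0
```

```bash
python3 -c "
from h import *
where(); plan([.635,-.0336,.11],175.5)"
```

```text
t 14.62 grasp pt [ 0.5257 -0.127   0.1106] xyaw 175.6 zax [ 0.    -0.001 -1.   ] gap 0.044 gf 15.0 F [-0.5 -1.4 -0.4] q6 -1.75
t [-2.04  2.03  0.01] a [-0.01  0.    0.01] tcp [ 0.635 -0.034  0.282] rows 2.3
```

{"op": "jog_arm", "data": {
  "increments": [
    {"ax": 0,"ay": 0,"az": 0,"tx": -0.8,"ty": 0.8,"tz": 0,"fingers": 36},
    {"ax": 0,"ay": 0,"az": 0,"tx": -1.6,"ty": 1.6,"tz": 0,"fingers": 36},
    {"ax": 0,"ay": 0,"az": 0,"tx": -2.04,"ty": 2.03,"tz": 0,"fingers": 36},
    {"ax": 0,"ay": 0,"az": 0,"tx": -2.04,"ty": 2.03,"tz": 0.2,"fingers": 36},
    {"ax": 0,"ay": 0,"az": 0,"tx": -2.04,"ty": 2.03,"tz": 0.8,"fingers": 36}
  ]
}}

```text
time_s: 15.25
position: [0.6344, -0.0347, 0.2423]
tcp_rot: [0.001, 0.039, 0.999, -0.0]
force: [0.4, -0.2, -1.4]
finger_gap: 0.0436
grasp_force: 15.0
```

```bash
python3 -c "
from h import *
where();snap('wrist');snap('wrist');where(); plan([.635,-.0336,.0285],175.5)"
```

```text
t 15.25 grasp pt [ 0.6347 -0.0349  0.0703] xyaw 175.6 zax [ 0.002 -0.001 -1.   ] gap 0.044 gf 15.0 F [ 0.4 -0.2 -1.4] q6 -1.57
t 15.35 grasp pt [ 0.6306 -0.035   0.0663] xyaw 175.5 zax [-0.009  0.    -1.   ] gap 0.043 gf 15.0 F [-1.   0.4 -0.6] q6 -1.57
t [-0.06  0.03  0.76] a [-0.   -0.07  0.  ] tcp [ 0.635 -0.034  0.2  ] rows 0.6
```

{"op": "jog_arm", "data": {
  "increments": [
    {"ax": 0,"ay": 0,"az": 0,"tx": -0.02,"ty": 0.02,"tz": 0.4,"fingers": 36},
    {"ax": 0,"ay": 0,"az": 0,"tx": -0.02,"ty": 0.02,"tz": 0.68,"fingers": 36},
    {"ax": 0,"ay": 0,"az": 0,"tx": -0.02,"ty": 0.02,"tz": 0.78,"fingers": 36},
    {"ax": 0,"ay": 0,"az": 0,"tx": -0.02,"ty": 0.02,"tz": 0.8,"fingers": 36},
    {"ax": 0,"ay": 0,"az": 0,"tx": -0.02,"ty": 0.02,"tz": 0.8,"fingers": 36}
  ]
}}

```text
time_s: 15.98
position: [0.6359, -0.0334, 0.2028]
tcp_rot: [0.001, 0.039, 0.999, 0.0]
force: [-0.7, 0.9, -0.1]
finger_gap: 0.0433
grasp_force: 15.0
```

```bash
python3 -c "
from h import *
where(); plan([.635,-.0336,.0285],175.5)"
```

```text
t 15.97 grasp pt [ 0.6361 -0.0334  0.0308] xyaw 175.5 zax [ 0.001  0.    -1.   ] gap 0.043 gf 15.0 F [-0.7  0.9 -0.1] q6 -1.56
t [ 0.02 -0.    0.05] a [0.   0.01 0.  ] tcp [ 0.635 -0.034  0.2  ] rows 0.0
```

Two mm more, then open and rise.

{"op": "jog_arm", "data": {
  "increments": [
    {"ax": 0,"ay": 0,"az": 0,"tx": 0,"ty": 0,"tz": 0.04,"fingers": 36},
    {"ax": 0,"ay": 0,"az": 0,"tx": 0,"ty": 0,"tz": 0.045,"fingers": 36},
    {"ax": 0,"ay": 0,"az": 0,"tx": 0,"ty": 0,"tz": 0.045,"fingers": 48},
    {"ax": 0,"ay": 0,"az": 0,"tx": 0,"ty": 0,"tz": 0.045,"fingers": 70},
    {"ax": 0,"ay": 0,"az": 0,"tx": 0,"ty": 0,"tz": 0.045,"fingers": 70}
  ]
}}

```text
time_s: 16.6
position: [0.6356, -0.0334, 0.1998]
tcp_rot: [-0.0, 0.039, 0.999, 0.0]
force: [-0.3, 0.1, 0.2]
finger_gap: 0.0651
grasp_force: 0.0
```

{"op": "jog_arm", "data": {
  "increments": [
    {"ax": 0,"ay": 0,"az": 0,"tx": 0,"ty": 0,"tz": -0.4,"fingers": 80},
    {"ax": 0,"ay": 0,"az": 0,"tx": 0,"ty": 0,"tz": -1.2,"fingers": 80},
    {"ax": 0,"ay": 0,"az": 0,"tx": 0,"ty": 0,"tz": -2.2,"fingers": 80},
    {"ax": 0,"ay": 0,"az": 0,"tx": 0,"ty": 0,"tz": -2.6,"fingers": 80}
  ]
}}

```text
time_s: 17.1
position: [0.6361, -0.0334, 0.3334]
tcp_rot: [0.003, 0.039, 0.999, -0.0]
force: [0.2, 0.2, -0.6]
finger_gap: 0.0798
grasp_force: 0.0
```

```bash
python3 - <<'E'
from c import *
where(); circ(.635,-.034,.033,.03)
plan([.658,.119,.16],105);plan([.658,.119,.16],-75)
E
```

```text
t 17.10 grasp pt [ 0.6371 -0.0335  0.1614] xyaw 175.5 zax [ 0.005 -0.    -1.   ] gap 0.080 gf 0.0 F [ 0.2  0.2 -0.6] q6 -1.56
circle 633.1 -33.9 r 22.6 rect [632.7 -34. ] [44.3 44.1] z 0.0323 1702
t [-0.19  3.07  0.06] a [0.04 0.05 8.82] tcp [0.658 0.119 0.332] rows 6.6
t [-0.19  3.07  0.06] a [ -0.06   0.04 -13.68] tcp [0.658 0.119 0.332] rows 10.2
```

The jar stands about 95 mm behind the platform's centre, inside its range. Next I check the pink stand's clearance before picking the reel.

```bash
python3 - <<'E'
from h import *
for n in('top','scene'):
    z=np.load(n+'.npz'); P=pts(z['d'],camera_model(n)); 
    k=(z['d']>0)&(P[...,2]>.08)&(P[...,2]<.3)&(P[...,1]>.08)&(P[...,1]<.36)&(P[...,0]>.4)&(P[...,0]<.8)
    Q=P[k]; Q=Q[np.argsort(Q[:,2])]
    for nm,s in(('pink',Q[:,0]>.6),('black',Q[:,0]<.6)):
        for lo,hi in((.08,.11),(.11,.14),(.14,.2)):
            q=Q[s&(Q[:,2]>=lo)&(Q[:,2]<hi)]
            if len(q): print(n,nm,lo,'x',q[:,0].min().round(3),q[:,0].max().round(3),'y',q[:,1].min().round(3),q[:,1].max().round(3))
E
```

```text
top pink 0.08 x 0.7 0.737 y 0.233 0.264
top pink 0.11 x 0.684 0.716 y 0.246 0.259
top pink 0.14 x 0.664 0.7 y 0.247 0.272
top black 0.08 x 0.539 0.576 y 0.197 0.229
top black 0.11 x 0.522 0.555 y 0.207 0.224
top black 0.14 x 0.5 0.539 y 0.206 0.229
scene pink 0.08 x 0.701 0.739 y 0.232 0.263
scene pink 0.11 x 0.689 0.719 y 0.245 0.264
scene pink 0.14 x 0.67 0.704 y 0.245 0.271
scene black 0.08 x 0.539 0.574 y 0.197 0.225
scene black 0.11 x 0.524 0.552 y 0.205 0.224
scene black 0.14 x 0.506 0.539 y 0.204 0.228
```

```bash
python3 -c "
from h import *
plan([.658,.118,.12],195)"
```

```text
t [-0.19  3.05  0.86] a [-0.01  0.06 -2.43] tcp [0.658 0.118 0.292] rows 2.5
```

{"op": "jog_arm", "data": {
  "increments": [
    {"ax": 0,"ay": 0,"az": -1.2,"tx": -0.19,"ty": 1.2,"tz": 0,"fingers": 80},
    {"ax": 0,"ay": 0,"az": -2.43,"tx": -0.19,"ty": 2.3,"tz": 0.3,"fingers": 80},
    {"ax": 0,"ay": 0,"az": -2.43,"tx": -0.19,"ty": 3.05,"tz": 0.8,"fingers": 80},
    {"ax": 0,"ay": 0,"az": -2.43,"tx": -0.19,"ty": 3.05,"tz": 0.8,"fingers": 80},
    {"ax": 0,"ay": 0,"az": -2.43,"tx": -0.19,"ty": 3.05,"tz": 0.8,"fingers": 80}
  ],
  "grip_force": 25
}}

```text
time_s: 17.77
position: [0.657, 0.1176, 0.2895]
tcp_rot: [-0.0, -0.13, 0.991, -0.0]
force: [-0.7, -1.1, 0.0]
finger_gap: 0.0802
grasp_force: 0.0
```

```bash
python3 - <<'E'
from c import *
where(); b=circ(.658,.119,.046,.034);where()
plan([b[0]/1000,b[1]/1000,.029],195)
E
```

```text
t 17.77 grasp pt [0.6569 0.1175 0.1175] xyaw -165.0 zax [-0.001 -0.001 -1.   ] gap 0.080 gf 0.0 F [-0.7 -1.1  0. ] q6 -1.67
circle 658.2 119.0 r 27.0 rect [658.  118.7] [53.1 52.9] z 0.0456 3680
t 17.82 grasp pt [0.6572 0.117  0.1181] xyaw -165.1 zax [ 0. -0. -1.] gap 0.080 gf 0.0 F [ 0.1 -1.1 -0. ] q6 -1.67
t [-0.02  0.03  1.78] a [-0.    0.   -0.01] tcp [0.658 0.119 0.201] rows 1.4
```

{"op": "jog_arm", "data": {
  "increments": [
    {"ax": 0,"ay": 0,"az": 0,"tx": -0.02,"ty": 0.03,"tz": 0.7,"fingers": 80},
    {"ax": 0,"ay": 0,"az": 0,"tx": -0.02,"ty": 0.03,"tz": 1.4,"fingers": 80},
    {"ax": 0,"ay": 0,"az": 0,"tx": -0.02,"ty": 0.03,"tz": 1.78,"fingers": 80},
    {"ax": 0,"ay": 0,"az": 0,"tx": -0.02,"ty": 0.03,"tz": 1.78,"fingers": 66},
    {"ax": 0,"ay": 0,"az": 0,"tx": -0.02,"ty": 0.03,"tz": 1.78,"fingers": 48}
  ]
}}

```text
time_s: 18.45
position: [0.6583, 0.1193, 0.2024]
tcp_rot: [0.001, -0.13, 0.992, 0.0]
force: [-0.1, -0.3, 0.5]
finger_gap: 0.0629
grasp_force: 0.0
```

{"op": "jog_arm", "data": {
  "increments": [
    {"ax": 0,"ay": 0,"az": 0,"tx": 0,"ty": 0,"tz": 0,"fingers": 48},
    {"ax": 0,"ay": 0,"az": 0,"tx": 0,"ty": 0,"tz": 0,"fingers": 48},
    {"ax": 0,"ay": 0,"az": 0,"tx": 0,"ty": 0,"tz": 0,"fingers": 48}
  ]
}}

```text
time_s: 18.82
position: [0.6581, 0.1196, 0.2025]
tcp_rot: [0.002, -0.13, 0.991, -0.0]
force: [-0.3, -0.4, 6.1]
finger_gap: 0.0523
grasp_force: 25.0
```

```bash
python3 -c "
from h import *
where(); plan([.658,.119,.12],195)"
```

```text
t 18.82 grasp pt [0.6587 0.1197 0.0305] xyaw -165.0 zax [ 0.003  0.    -1.   ] gap 0.052 gf 25.0 F [-0.3 -0.4  6.1] q6 -1.67
t [ 0.   -0.01 -1.79] a [-0.    0.02 -0.  ] tcp [0.658 0.119 0.292] rows 1.4
```

{"op": "jog_arm", "data": {
  "increments": [
    {"ax": 0,"ay": 0,"az": 0,"tx": 0,"ty": 0,"tz": -0.4,"fingers": 48},
    {"ax": 0,"ay": 0,"az": 0,"tx": 0,"ty": 0,"tz": -1.2,"fingers": 48},
    {"ax": 0,"ay": 0,"az": 0,"tx": 0,"ty": 0,"tz": -1.8,"fingers": 48},
    {"ax": 0,"ay": 0,"az": 0,"tx": 0,"ty": 0,"tz": -1.9,"fingers": 48},
    {"ax": 0,"ay": 0,"az": 0,"tx": 0,"ty": 0,"tz": -1.9,"fingers": 48}
  ]
}}

```text
time_s: 19.45
position: [0.6571, 0.1196, 0.2946]
tcp_rot: [-0.001, -0.13, 0.991, 0.0]
force: [-0.3, 0.4, -2.2]
finger_gap: 0.0521
grasp_force: 25.0
```

```bash
python3 -c "
from h import *
where(); plan([.5273,-.168,.124],175.5)"
```

```text
t 19.45 grasp pt [0.6567 0.1196 0.1226] xyaw -165.0 zax [-0.002 -0.    -1.   ] gap 0.052 gf 25.0 F [-0.3  0.4 -2.2] q6 -1.67
t [ 3.99 -4.89 -0.02] a [ 0.   -0.02  2.44] tcp [ 0.527 -0.168  0.296] rows 5.0
```

{"op": "jog_arm", "data": {
  "increments": [
    {"ax": 0,"ay": 0,"az": 0.3,"tx": 0.5,"ty": -0.6,"tz": 0,"fingers": 48},
    {"ax": 0,"ay": 0,"az": 0.7,"tx": 1.2,"ty": -1.46,"tz": 0,"fingers": 48},
    {"ax": 0,"ay": 0,"az": 1.2,"tx": 1.9,"ty": -2.32,"tz": 0,"fingers": 48},
    {"ax": 0,"ay": 0,"az": 1.6,"tx": 2.6,"ty": -3.18,"tz": 0,"fingers": 48},
    {"ax": 0,"ay": 0,"az": 2.0,"tx": 3.3,"ty": -4.04,"tz": 0,"fingers": 48}
  ]
}}

```text
time_s: 20.08
position: [0.5489, -0.1194, 0.2938]
tcp_rot: [-0.002, 0.01, 1.0, 0.0]
force: [0.6, -0.4, -3.3]
finger_gap: 0.0522
grasp_force: 25.0
```

```bash
python3 -c "
from h import *
where(); plan([.5273,-.168,.122],175.5)"
```

```text
t 20.07 grasp pt [ 0.5483 -0.1193  0.1218] xyaw 178.9 zax [-0.004  0.001 -1.   ] gap 0.052 gf 25.0 F [ 0.6 -0.4 -3.3] q6 -1.79
t [ 0.41 -0.98 -0.  ] a [ 0.01 -0.03  0.42] tcp [ 0.527 -0.168  0.294] rows 0.9
```

{"op": "jog_arm", "data": {
  "increments": [
    {"ax": 0,"ay": 0,"az": 0.42,"tx": 0.35,"ty": -0.8,"tz": 0,"fingers": 48},
    {"ax": 0,"ay": 0,"az": 0.42,"tx": 0.41,"ty": -0.98,"tz": 0.2,"fingers": 48},
    {"ax": 0,"ay": 0,"az": 0.42,"tx": 0.41,"ty": -0.98,"tz": 0.8,"fingers": 48},
    {"ax": 0,"ay": 0,"az": 0.42,"tx": 0.41,"ty": -0.98,"tz": 1.4,"fingers": 48},
    {"ax": 0,"ay": 0,"az": 0.42,"tx": 0.41,"ty": -0.98,"tz": 1.6,"fingers": 48}
  ]
}}

```text
time_s: 20.7
position: [0.5281, -0.1658, 0.2127]
tcp_rot: [-0.003, 0.038, 0.999, 0.001]
force: [0.4, 0.7, -3.2]
finger_gap: 0.0523
grasp_force: 25.0
```

{"op": "jog_arm", "data": {
  "increments": [
    {"ax": 0,"ay": 0,"az": 0,"tx": 0,"ty": 0,"tz": 0,"fingers": 48},
    {"ax": 0,"ay": 0,"az": 0,"tx": 0,"ty": 0,"tz": 0,"fingers": 48}
  ]
}}

```text
time_s: 20.95
position: [0.5296, -0.1666, 0.2167]
tcp_rot: [0.001, 0.038, 0.999, -0.0]
force: [0.3, 0.2, -3.1]
finger_gap: 0.0523
grasp_force: 25.0
```

```bash
python3 -c "
from h import *
where(); plan([.5273,-.168,.0305],175.5)"
```

```text
t 20.95 grasp pt [ 0.5299 -0.1667  0.0447] xyaw 175.6 zax [ 0.002 -0.    -1.   ] gap 0.052 gf 25.0 F [ 0.3  0.2 -3.1] q6 -1.82
t [ 0.04 -0.03  0.28] a [-0.    0.01  0.02] tcp [ 0.527 -0.168  0.202] rows 0.2
```

{"op": "jog_arm", "data": {
  "increments": [
    {"ax": 0,"ay": 0,"az": 0,"tx": 0.04,"ty": -0.03,"tz": 0.15,"fingers": 48},
    {"ax": 0,"ay": 0,"az": 0,"tx": 0.04,"ty": -0.03,"tz": 0.25,"fingers": 48},
    {"ax": 0,"ay": 0,"az": 0,"tx": 0.04,"ty": -0.03,"tz": 0.29,"fingers": 48},
    {"ax": 0,"ay": 0,"az": 0,"tx": 0.04,"ty": -0.03,"tz": 0.29,"fingers": 48}
  ]
}}

```text
time_s: 21.45
position: [0.5267, -0.1681, 0.2025]
tcp_rot: [-0.0, 0.038, 0.999, 0.0]
force: [-3.6, 1.4, 6.1]
finger_gap: 0.0526
grasp_force: 25.0
```

```bash
python3 -c "
from h import *
where()"
```

```text
t 21.45 grasp pt [ 0.5267 -0.1681  0.0305] xyaw 175.6 zax [-0.  0. -1.] gap 0.053 gf 25.0 F [-3.6  1.4  6.1] q6 -1.82
```

Bench contact is felt, so I release and rise.

{"op": "jog_arm", "data": {
  "increments": [
    {"ax": 0,"ay": 0,"az": 0,"tx": 0,"ty": 0,"tz": 0,"fingers": 57},
    {"ax": 0,"ay": 0,"az": 0,"tx": 0,"ty": 0,"tz": 0,"fingers": 76},
    {"ax": 0,"ay": 0,"az": 0,"tx": 0,"ty": 0,"tz": 0,"fingers": 76},
    {"ax": 0,"ay": 0,"az": 0,"tx": 0,"ty": 0,"tz": -0.2,"fingers": 76},
    {"ax": 0,"ay": 0,"az": 0,"tx": 0,"ty": 0,"tz": -0.8,"fingers": 76}
  ]
}}

```text
time_s: 22.08
position: [0.5265, -0.168, 0.241]
tcp_rot: [-0.002, 0.038, 0.999, 0.001]
force: [0.2, -0.7, 0.9]
finger_gap: 0.0761
grasp_force: 0.0
```

{"op": "jog_arm", "data": {
  "increments": [
    {"ax": 0,"ay": 0,"az": 0,"tx": 0,"ty": 0,"tz": -0.9,"fingers": 80},
    {"ax": 0,"ay": 0,"az": 0,"tx": 0,"ty": 0,"tz": -1.9,"fingers": 80},
    {"ax": 0,"ay": 0,"az": 0,"tx": 0,"ty": 0,"tz": -2.4,"fingers": 80}
  ]
}}

```text
time_s: 22.45
position: [0.5271, -0.1682, 0.3651]
tcp_rot: [0.003, 0.038, 0.999, -0.001]
force: [-0.1, 0.0, -0.1]
finger_gap: 0.0803
grasp_force: 0.0
```

```bash
python3 - <<'E'
from c import *
where(); circ(.527,-.168,.046,.034)
plan([.452,.191,.16],205,-15);plan([.452,.191,.16],205,15);plan([.435,.18,.19],205,0)
E
```

```text
t 22.45 grasp pt [ 0.528  -0.1685  0.1931] xyaw 175.6 zax [ 0.005 -0.002 -1.   ] gap 0.080 gf 0.0 F [-0.1  0.  -0.1] q6 -1.82
circle 526.0 -169.0 r 26.9 rect [ 526.1 -169. ] [52.  53.4] z 0.0456 2202
t [2.84 6.62 0.79] a [-0.52 -1.77 -3.65] tcp [0.412 0.172 0.326] rows 5.8
t [1.29 7.49 0.8 ] a [ 0.45  1.9  -3.66] tcp [0.492 0.21  0.326] rows 6.1
t [2.38 6.81 0.07] a [-0.03  0.06 -3.67] tcp [0.435 0.18  0.362] rows 5.8
```

The reel stands at (0.526, -0.169), spot on. Now the cleaner, with the hand leaning away from the iron.

```bash
python3 -c "
from h import *
plan([.452,.191,.19],200,-14)"
```

```text
t [2.82 6.71 0.17] a [-0.4  -1.66 -3.03] tcp [0.413 0.177 0.357] rows 5.8
```

{"op": "jog_arm", "data": {
  "increments": [
    {"ax": -0.1,"ay": -0.4,"az": -0.75,"tx": 1.0,"ty": 1.2,"tz": 0,"fingers": 80},
    {"ax": -0.2,"ay": -0.8,"az": -1.5,"tx": 1.6,"ty": 2.3,"tz": 0,"fingers": 80},
    {"ax": -0.3,"ay": -1.2,"az": -2.3,"tx": 2.2,"ty": 3.4,"tz": 0,"fingers": 80},
    {"ax": -0.4,"ay": -1.66,"az": -3.0,"tx": 2.6,"ty": 4.5,"tz": 0,"fingers": 80},
    {"ax": -0.4,"ay": -1.66,"az": -3.0,"tx": 2.82,"ty": 5.6,"tz": 0.1,"fingers": 80}
  ]
}}

```text
time_s: 23.12
position: [0.4068, 0.1179, 0.3571]
tcp_rot: [0.117, -0.17, 0.978, 0.023]
force: [0.5, 0.1, -0.0]
finger_gap: 0.0801
grasp_force: 0.0
```

```bash
python3 -c "
from h import *
where();plan([.452,.191,.16],200,-14)"
```

```text
t 23.12 grasp pt [0.4447 0.1326 0.19  ] xyaw -160.4 zax [ 0.22   0.085 -0.972] gap 0.080 gf 0.0 F [ 0.5  0.1 -0. ] q6 -1.69
t [-0.35  1.06  0.72] a [ 0.03 -0.04 -0.04] tcp [0.413 0.177 0.327] rows 1.1
```

{"op": "jog_arm", "data": {
  "increments": [
    {"ax": 0,"ay": 0,"az": 0,"tx": -0.3,"ty": 0.8,"tz": 0,"fingers": 80},
    {"ax": 0,"ay": 0,"az": 0,"tx": -0.35,"ty": 1.06,"tz": 0.4,"fingers": 80},
    {"ax": 0,"ay": 0,"az": 0,"tx": -0.35,"ty": 1.06,"tz": 0.7,"fingers": 80},
    {"ax": 0,"ay": 0,"az": 0,"tx": -0.35,"ty": 1.06,"tz": 0.7,"fingers": 80}
  ],
  "grip_force": 25
}}

```text
time_s: 23.62
position: [0.4138, 0.1755, 0.3261]
tcp_rot: [0.114, -0.17, 0.978, 0.023]
force: [-0.5, -0.1, 0.1]
finger_gap: 0.0799
grasp_force: 0.0
```

```bash
python3 - <<'E'
from c import *
where(); b=circ(.451,.191,.044,.034); b=circ(.451,.191,.040,.034)
p,d,m=snap('wrist');save('w8',cv2.resize(p,(640,480)));where()
P=pts(d,m);k=(P[...,2]>.012)&(P[...,2]<.056)&(np.hypot(P[...,0]-.451,P[...,1]-.191)<.04)
print(cv2.minAreaRect(P[k][:,:2].astype(np.float32)*1000))
plan([.451,.191,.1],200,-14);plan([.451,.191,.034],200,-14)
E
```

```text
t 23.62 grasp pt [0.4509 0.1899 0.1588] xyaw -160.3 zax [ 0.216  0.084 -0.973] gap 0.080 gf 0.0 F [-0.5 -0.1  0.1] q6 -1.54
circle 448.9 194.6 r 26.8 rect [448.2 194.5] [51.6 52.7] z 0.0438 2411
circle 448.7 194.4 r 27.1 rect [447.9 194. ] [52.2 52.9] z 0.0431 1721
t 23.77 grasp pt [0.4521 0.1898 0.1606] xyaw -160.3 zax [ 0.219  0.085 -0.972] gap 0.080 gf 0.0 F [0.3 0.3 0.5] q6 -1.54
((448.2304992675781, 194.16400146484375), (52.72938919067383, 53.493614196777344), 39.923946380615234)
t [0.32 0.04 1.17] a [ 0.04 -0.05 -0.04] tcp [0.412 0.177 0.267] rows 1.0
t [0.63 0.03 2.46] a [ 0.04 -0.05 -0.04] tcp [0.412 0.177 0.201] rows 2.0
```

View pics/w8.png

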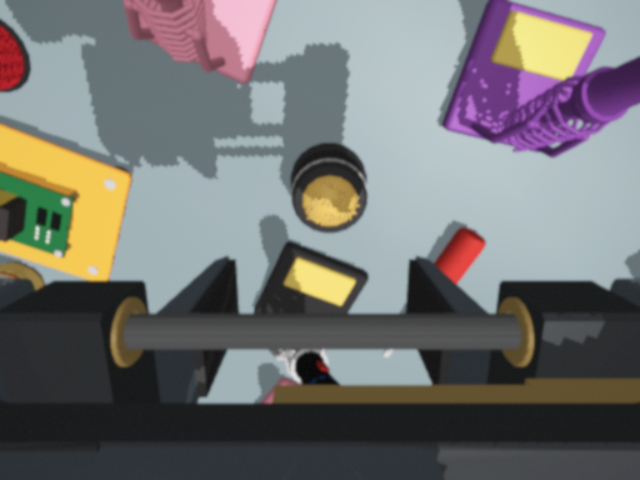

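The view shows the cleaner at (330,187) with the black stand and iron behind it at (310,365), well clear of the leaning hand. The cleaner measures (0.4485, 0.194).

```bash
python3 -c "
from h import *
plan([.4485,.194,.1],200,-14);plan([.4485,.194,.034],200,-14)"
```

```text
t [0.35 0.11 1.17] a [ 0.04 -0.05 -0.04] tcp [0.409 0.18  0.267] rows 1.0
t [0.66 0.1  2.45] a [ 0.04 -0.05 -0.04] tcp [0.409 0.18  0.201] rows 2.0
```

{"op": "jog_arm", "data": {
  "increments": [
    {"ax": 0,"ay": 0,"az": 0,"tx": 0.2,"ty": 0.1,"tz": 0.5,"fingers": 80},
    {"ax": 0,"ay": 0,"az": 0,"tx": 0.35,"ty": 0.1,"tz": 1.17,"fingers": 80},
    {"ax": 0,"ay": 0,"az": 0,"tx": 0.55,"ty": 0.1,"tz": 2.0,"fingers": 80},
    {"ax": 0,"ay": 0,"az": 0,"tx": 0.65,"ty": 0.1,"tz": 2.45,"fingers": 80},
    {"ax": 0,"ay": 0,"az": 0,"tx": 0.65,"ty": 0.1,"tz": 2.45,"fingers": 66}
  ]
}}

```text
time_s: 24.4
position: [0.4094, 0.1794, 0.1998]
tcp_rot: [0.114, -0.17, 0.979, 0.023]
force: [1.2, -0.1, 0.5]
finger_gap: 0.0729
grasp_force: 0.0
```

{"op": "jog_arm", "data": {
  "increments": [
    {"ax": 0,"ay": 0,"az": 0,"tx": 0,"ty": 0,"tz": 0,"fingers": 48},
    {"ax": 0,"ay": 0,"az": 0,"tx": 0,"ty": 0,"tz": 0,"fingers": 48},
    {"ax": 0,"ay": 0,"az": 0,"tx": 0,"ty": 0,"tz": 0,"fingers": 48},
    {"ax": 0,"ay": 0,"az": 0,"tx": 0,"ty": 0,"tz": 0,"fingers": 48}
  ]
}}

```text
time_s: 24.9
position: [0.4101, 0.18, 0.2018]
tcp_rot: [0.117, -0.17, 0.978, 0.024]
force: [-1.3, -1.9, 6.2]
finger_gap: 0.0533
grasp_force: 25.0
```

```bash
python3 -c "
from h import *
where()"
```

```text
t 24.90 grasp pt [0.4482 0.1948 0.0348] xyaw -160.3 zax [ 0.222  0.086 -0.971] gap 0.053 gf 25.0 F [-1.3 -1.9  6.2] q6 -1.51
```

Gripped. The hand leans 14° and the pot is upright in it, so I keep that lean: lift above the irons, turn to heading 230° so the hand leans away from the iron, then descend.

```bash
python3 - <<'E'
from h import *
s=read_state(); z=rot(s['tcp_rot']).as_matrix()[:,2]; print('tilt',np.degrees(np.arccos(-z[2])))
plan([.4482,.1948,.235],199.7,-13.9)
E
```

```text
tilt 13.760290444551698
t [-0.94  0.05 -3.89] a [ 0.05 -0.02 -0.  ] tcp [0.409 0.181 0.402] rows 3.2
```

{"op": "jog_arm", "data": {
  "increments": [
    {"ax": 0,"ay": 0,"az": 0,"tx": -0.1,"ty": 0,"tz": -0.4,"fingers": 48},
    {"ax": 0,"ay": 0,"az": 0,"tx": -0.3,"ty": 0,"tz": -1.25,"fingers": 48},
    {"ax": 0,"ay": 0,"az": 0,"tx": -0.55,"ty": 0,"tz": -2.3,"fingers": 48},
    {"ax": 0,"ay": 0,"az": 0,"tx": -0.8,"ty": 0,"tz": -3.3,"fingers": 48},
    {"ax": 0,"ay": 0,"az": 0,"tx": -0.95,"ty": 0,"tz": -3.9,"fingers": 48}
  ]
}}

```text
time_s: 25.52
position: [0.4101, 0.1787, 0.4041]
tcp_rot: [0.118, -0.17, 0.978, 0.024]
force: [1.1, 0.2, -2.3]
finger_gap: 0.0528
grasp_force: 25.0
```

```bash
python3 -c "
from h import *
where();plan([.549,.112,.235],230,-13.9)"
```

```text
t 25.52 grasp pt [0.4482 0.1936 0.2371] xyaw -160.3 zax [ 0.222  0.086 -0.971] gap 0.053 gf 25.0 F [ 1.1  0.2 -2.3] q6 -1.53
t [-1.4  -2.61  0.37] a [-0.86 -0.   -3.68] tcp [0.522 0.08  0.402] rows 2.8
```

{"op": "jog_arm", "data": {
  "increments": [
    {"ax": -0.2,"ay": 0,"az": -0.9,"tx": -0.35,"ty": -0.65,"tz": 0.09,"fingers": 48},
    {"ax": -0.43,"ay": 0,"az": -1.84,"tx": -0.7,"ty": -1.3,"tz": 0.18,"fingers": 48},
    {"ax": -0.64,"ay": 0,"az": -2.76,"tx": -1.05,"ty": -1.95,"tz": 0.27,"fingers": 48},
    {"ax": -0.86,"ay": 0,"az": -3.68,"tx": -1.4,"ty": -2.61,"tz": 0.37,"fingers": 48},
    {"ax": -0.86,"ay": 0,"az": -3.68,"tx": -1.4,"ty": -2.61,"tz": 0.37,"fingers": 48}
  ]
}}

```text
time_s: 26.15
position: [0.524, 0.0789, 0.3983]
tcp_rot: [0.107, -0.418, 0.901, 0.051]
force: [-0.9, 0.5, -1.8]
finger_gap: 0.053
grasp_force: 25.0
```

```bash
python3 -c "
from h import *
where();plan([.549,.112,.06],230,-13.9)"
```

```text
t 26.15 grasp pt [0.5499 0.1101 0.2312] xyaw -130.2 zax [ 0.151  0.181 -0.972] gap 0.053 gf 25.0 F [-0.9  0.5 -1.8] q6 -2.45
t [0.81 0.04 3.33] a [ 0.01 -0.03 -0.02] tcp [0.522 0.08  0.227] rows 2.7
```

{"op": "jog_arm", "data": {
  "increments": [
    {"ax": 0,"ay": 0,"az": 0,"tx": 0.16,"ty": 0.02,"tz": 0.66,"fingers": 48},
    {"ax": 0,"ay": 0,"az": 0,"tx": 0.38,"ty": 0.04,"tz": 1.56,"fingers": 48},
    {"ax": 0,"ay": 0,"az": 0,"tx": 0.61,"ty": 0.04,"tz": 2.5,"fingers": 48},
    {"ax": 0,"ay": 0,"az": 0,"tx": 0.78,"ty": 0.04,"tz": 3.2,"fingers": 48},
    {"ax": 0,"ay": 0,"az": 0,"tx": 0.81,"ty": 0.04,"tz": 3.33,"fingers": 48}
  ]
}}

```text
time_s: 26.78
position: [0.5197, 0.0862, 0.227]
tcp_rot: [0.103, -0.418, 0.901, 0.05]
force: [0.1, -0.2, -1.6]
finger_gap: 0.0526
grasp_force: 25.0
```

```bash
python3 - <<'E'
from h import *
where(); snap('wrist'); where(); p,d,m=snap('scene'); where()
plan([.549,.112,.0348],230,-13.9)
P=pts(d,m); k=(d>0)&(P[...,2]>.02)&(P[...,2]<.1)&(np.hypot(P[...,0]-.55,P[...,1]-.112)<.04)
uv=rot(m['orientation']).inv().apply(np.array([.549,.112,.05])-m['origin']); u=int(uv[0]/uv[2]*m['fx']+m['cx']);v=int(uv[1]/uv[2]*m['fy']+m['cy'])
save('s9',cv2.resize(p[v-60:v+45,u-70:u+70],(800,600),interpolation=cv2.INTER_CUBIC))
E
```

```text
t 26.77 grasp pt [0.5444 0.1164 0.0595] xyaw -130.3 zax [ 0.144  0.175 -0.974] gap 0.053 gf 25.0 F [ 0.1 -0.2 -1.6] q6 -2.56
t 26.82 grasp pt [0.5457 0.1165 0.0604] xyaw -130.2 zax [ 0.147  0.176 -0.973] gap 0.053 gf 25.0 F [ 0.2  0.5 -1.9] q6 -2.56
t 26.88 grasp pt [0.5469 0.1165 0.0618] xyaw -130.2 zax [ 0.149  0.176 -0.973] gap 0.053 gf 25.0 F [ 0.3  0.5 -1.2] q6 -2.56
t [ 0.2  -0.1   0.52] a [-0.01 -0.07 -0.02] tcp [0.522 0.08  0.202] rows 0.4
```

View pics/s9.png

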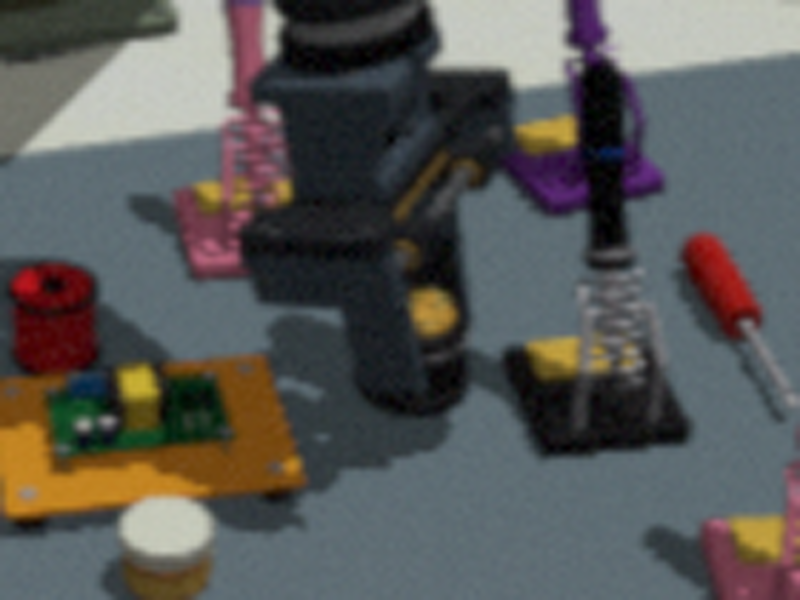

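The cleaner is upright between platform and stand, with the iron clear to the right at (605,170). Joint 6 is right at its range end, so I turn back to heading 224° while finishing the descent.

```bash
python3 -c "
from h import *
plan([.548,.111,.062],224,-13.9);plan([.548,.111,.0375],224,-13.9)"
```

```text
t [ 0.1  -0.01 -0.02] a [ 0.17 -0.07  0.71] tcp [0.518 0.082 0.229] rows 0.5
t [ 0.21 -0.01  0.46] a [ 0.17 -0.07  0.71] tcp [0.518 0.082 0.204] rows 0.5
```

{"op": "jog_arm", "data": {
  "increments": [
    {"ax": 0.09,"ay": -0.02,"az": 0.35,"tx": 0.05,"ty": 0,"tz": 0,"fingers": 48},
    {"ax": 0.17,"ay": -0.04,"az": 0.71,"tx": 0.1,"ty": 0,"tz": 0,"fingers": 48},
    {"ax": 0.17,"ay": -0.04,"az": 0.71,"tx": 0.15,"ty": 0,"tz": 0.2,"fingers": 48},
    {"ax": 0.17,"ay": -0.04,"az": 0.71,"tx": 0.2,"ty": 0,"tz": 0.44,"fingers": 48},
    {"ax": 0.17,"ay": -0.04,"az": 0.71,"tx": 0.2,"ty": 0,"tz": 0.44,"fingers": 48}
  ]
}}

```text
time_s: 27.5
position: [0.518, 0.0822, 0.2042]
tcp_rot: [0.109, -0.372, 0.921, 0.045]
force: [-0.3, 0.9, -1.1]
finger_gap: 0.0535
grasp_force: 25.0
```

```bash
python3 - <<'E'
from h import *
where(); z=rot(read_state()['tcp_rot']).as_matrix()[:,2]; print('tilt',np.degrees(np.arccos(-z[2])))
plan([.548,.111,.0348],224,-13.8)
E
```

```text
t 27.50 grasp pt [0.547  0.1103 0.037 ] xyaw -136.0 zax [ 0.168  0.163 -0.972] gap 0.054 gf 25.0 F [-0.3  0.9 -1.1] q6 -2.48
tilt 13.576996801940425
t [ 0.   -0.    0.05] a [ 0.   -0.03 -0.01] tcp [0.518 0.082 0.202] rows 0.0
```

{"op": "jog_arm", "data": {
  "increments": [
    {"ax": 0,"ay": 0,"az": 0,"tx": 0.01,"ty": 0,"tz": 0.03,"fingers": 48},
    {"ax": 0,"ay": 0,"az": 0,"tx": 0.01,"ty": 0,"tz": 0.05,"fingers": 48},
    {"ax": 0,"ay": 0,"az": 0,"tx": 0.01,"ty": 0,"tz": 0.05,"fingers": 48}
  ]
}}

```text
time_s: 27.88
position: [0.5185, 0.0822, 0.2028]
tcp_rot: [0.111, -0.372, 0.921, 0.044]
force: [-0.2, 0.2, -1.2]
finger_gap: 0.0534
grasp_force: 25.0
```

{"op": "jog_arm", "data": {
  "increments": [
    {"ax": 0,"ay": 0,"az": 0,"tx": 0,"ty": 0,"tz": 0,"fingers": 57},
    {"ax": 0,"ay": 0,"az": 0,"tx": 0,"ty": 0,"tz": 0,"fingers": 74},
    {"ax": 0,"ay": 0,"az": 0,"tx": 0,"ty": 0,"tz": 0,"fingers": 74},
    {"ax": 0,"ay": 0,"az": 0,"tx": -0.07,"ty": 0,"tz": -0.3,"fingers": 74},
    {"ax": 0,"ay": 0,"az": 0,"tx": -0.2,"ty": 0,"tz": -0.9,"fingers": 74}
  ]
}}

```text
time_s: 28.5
position: [0.5175, 0.0815, 0.2492]
tcp_rot: [0.11, -0.371, 0.921, 0.044]
force: [0.7, -0.9, 0.3]
finger_gap: 0.0742
grasp_force: 0.0
```

{"op": "jog_arm", "data": {
  "increments": [
    {"ax": 0,"ay": 0,"az": 0,"tx": -0.15,"ty": 0,"tz": -1.0,"fingers": 74},
    {"ax": 0,"ay": 0,"az": 0,"tx": -0.3,"ty": 0,"tz": -2.2,"fingers": 74},
    {"ax": 0,"ay": 0,"az": 0,"tx": -0.4,"ty": 0,"tz": -3.2,"fingers": 74},
    {"ax": 0,"ay": 0,"az": 0,"tx": -0.4,"ty": 0,"tz": -3.2,"fingers": 74}
  ]
}}

```text
time_s: 29.0
position: [0.5046, 0.0687, 0.4148]
tcp_rot: [0.116, -0.371, 0.92, 0.042]
force: [0.7, 1.1, -1.1]
finger_gap: 0.0737
grasp_force: 0.0
```

```bash
python3 - <<'E'
from h import *
where()
c0=np.array([.5385,-.026]);a=np.radians(-4.5);M=np.array([[np.cos(a),-np.sin(a)],[np.sin(a),np.cos(a)]])
im=[]
for n in('top','scene'):
    p,d,m=snap(n); P=pts(d,m)
    for nm,x,y,zt,r in(('board',.54,-.027,.0285,.06),('trafo',.54,-.027,.049,.028),('cleaner',.548,.111,.044,.034),('reel',.526,-.169,.046,.034),('jar',.633,-.034,.033,.03),('spool',.4417,-.0512,.045,.032)):
        k=(d>0)&(abs(P[...,2]-zt)<.006)&(np.hypot(P[...,0]-x,P[...,1]-y)<r)
        if k.sum()<10: print(n,nm,'few',k.sum()); continue
        b=cv2.minAreaRect(P[k][:,:2].astype(np.float32)*1000); q=(np.array(b[0])/1000-c0)@M
        print(n,nm,'c',np.round(b[0],1),'size',np.round(b[1],1),'ang',round(b[2],1),'inplat',q.round(4),'z',np.median(P[k][:,2]).round(4))
    im.append(cv2.resize(p,(400,300)) if n=='top' else cv2.resize(p,(400,300)))
save('fin',np.hstack(im))
E
```

```text
t 29.00 grasp pt [0.5359 0.0969 0.2481] xyaw -136.0 zax [ 0.182  0.164 -0.969] gap 0.074 gf 0.0 F [ 0.7  1.1 -1.1] q6 -2.35
top board c [529.  -27.6] size [ 58.  107.5] ang 15.3 inplat [-0.0093 -0.0024] z 0.0292
top trafo few 1
top cleaner c [531.8 110.2] size [19.7 49.3] ang 0.4 inplat [-0.0174  0.1353] z 0.0438
top reel c [ 526.3 -168.8] size [52.4 52.3] ang 74.1 inplat [-0.001  -0.1433] z 0.0463
top jar c [633.3 -48. ] size [14.8 37.7] ang 88.8 inplat [ 0.0963 -0.0145] z 0.0335
top spool c [442.6 -66.3] size [46.3 19.2] ang 5.1 inplat [-0.0925 -0.0477] z 0.0453
scene board c [541.3 -28.1] size [90.8 59.4] ang 87.3 inplat [ 0.0029 -0.0019] z 0.0282
scene trafo c [539.9 -28.2] size [29.7 33.7] ang 83.3 inplat [ 0.0016 -0.0021] z 0.0475
scene cleaner c [550.6 108. ] size [49.6 49.5] ang 70.1 inplat [0.0016 0.1345] z 0.0437
scene reel c [ 526.7 -170.1] size [51.4 52.7] ang 68.9 inplat [-0.0005 -0.1446] z 0.0454
scene jar c [634.8 -36.2] size [42.1 43.9] ang 8.5 inplat [ 0.0968 -0.0026] z 0.0315
scene spool c [440.4 -53.3] size [50.  48.2] ang 22.9 inplat [-0.0956 -0.0349] z 0.0439
```

View pics/fin.png

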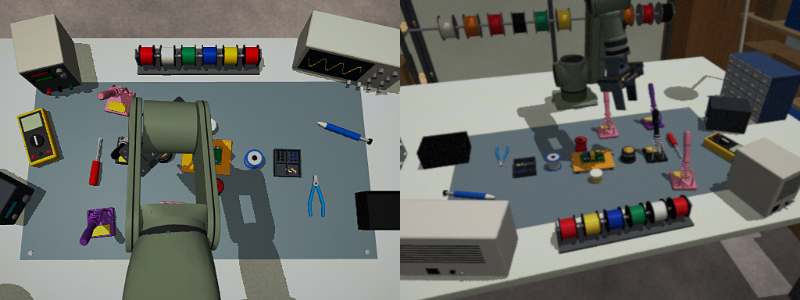

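The scene view (right half) shows the board on the platform at (593,157), cleaner at (628,155), reel at (553,160) and jar at (596,176), all standing. The spool, cutters and screwdriver look untouched. All measured positions are inside the limits, so I hand in.

```bash
python3 -c "
from workcell import *
print(sign_off())"
```

```text
the job is handed in; nothing more can be done
None
```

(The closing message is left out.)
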